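# Load the sample rack into the analyser's drawer

### The job

Pull the analyser's drawer fully open by its upright handle under the overhanging console, lift the sample rack (the block with a carrying fin and four capped tubes) and, keeping it upright, set it down gently in the drawer's empty long bay, flat and lengthwise front to back. Let go of it, then push the drawer fully shut. Do not jerk or slam the drawer or drop the rack, and leave the other things on the bench where they are.

Things in the scene. Friction and masses are not known exactly. Their poses are not given: they have to be found in the camera images.
- console_edge (a point): Middle of the lower front edge of the black screen console of the white bench-top analyser (262 mm deep, 270 wide, 231 high, fixed), 145 mm above the bench. x points into it, z up; its front looks roughly to the robot. The console overhangs the shut drawer's handle, which is 14 mm in front of and 83 mm below this point: a tool pointing straight down is blocked, one tilted 25 to 45 degrees passes.
- drawer (a joint): How far the analyser's one drawer is out, in m: 0 shut, 0.200 fully open (stop). It slides along the analyser's -x, needs about 2 N and stays where it is left. Its white front is 232 mm wide, from 13 to 109 mm above the bench; shut, its outer face is 26 mm behind the console's edge.
- drawer_handle (a point): Middle of the drawer's upright steel pull handle: a 12 x 12 mm square bar, 60 mm tall (32 to 92 mm above the bench), 40 mm in front of the drawer front, on its centre line; 34 mm are free behind the bar between its feet at top and bottom. This point is 62 mm above the bench. Axes as the analyser's (x into it, z up). Moves with the drawer.
- drawer_bay (a point): Centre of the floor of the drawer's empty bay, 17 mm above the bench, 121.5 mm behind the handle (+x) and 45 mm to its +y. Bay 135 mm long (x), 58 wide, open above, between the drawer front and white ribs 12 mm high. Drawer walls reach 57 mm above the bench; three fixed bottles, 50 mm wide, tops 81 mm above the bench, stand in a row 111 mm to -y. Axes as the analyser's; moves with the drawer.
- rack: Grey sample rack: block 110 mm long (x), 46 wide (y), 40 high; on its middle a carrying fin 60 mm long (x), 12 thick (y), from 40 to 80 mm high; four capped tubes (17 mm caps, tops at 76 mm) at x = +-43, y = +-12.5 mm. About 0.2 kg. Origin: centre of its underside. Best gripped on the fin, 65 mm above its underside. Either way round is right. Stands left or right of the drawer.
- tip_box: Bystander: grey box with white lid, 120 x 84 x 65 mm, no fin and no tubes, on the other side of the drawer from the rack. Origin: centre of its underside.
- beaker: Bystander: glass beaker, 72 mm in diameter, 95 mm high, left of the analyser. Origin: centre of its underside.
- stain_bottle: Bystander: brown glass bottle, 60 mm in diameter, 120 mm high, right of the analyser. Origin: centre of its underside.
- slide_box: Bystander: flat grey and white slide box, 100 x 85 x 36 mm, near the robot on the right. Origin: centre of its underside.
- specimen_jar: Bystander: white jar, 60 mm in diameter, 65 mm high, near the robot on the left. Origin: centre of its underside.
Mind the look-alikes: they are no part of the job. Leave any pink or red look-alike of the rack alone.

How it is judged:
By the outcome, as a careful person would: the job done as asked, in the order asked, and still so for the second after the job is handed in, with the robot touching nothing.
It also fails if it takes over 67 s, if anything falls off the work surface, if the arm or the gripper's body presses on something with over 40 N, if the wrist force passes 120 N, or if a joint passes its speed limit or range.

### The arm

A 7-joint arm with a two-finger parallel gripper is mounted at the origin on the work surface. World frame = base frame: x ahead of the robot, y to its left, z up, the work surface at z = 0. Lengths are in m, angles in rad, forces in N, time in s.
With the tool pointing down it reaches from about 0.425 to 0.95 m from the base axis. Payload 4.7 kg.
Tool frame: the origin (TCP) lies between the finger pads, 19 mm behind the fingertips; this is the grasp point; z points along the fingers, y is the direction in which the jaws open and shut (so a half turn about z gives the same grasp; the last joint's range is limited). The gripper opens to 85 mm and grips with 20 to 120 N. Pads are 22 mm wide; open, the fingers measure 114 mm over their backs; the gripper's body (76 mm by 85 mm) begins 54 mm behind the grasp point. The pads swing forward as they close: fully open they stand 13 mm farther back than shut.
Start: joints at [-0.029, 0.469, -0.049, 1.532, 0.024, 1.141, -0.082], TCP at [0.675, 0, 0.25] pointing down, gripper open.
Joint ranges: [-2.59, 2.59], [-0.33, 1.99], [-1.39, 1.29], [0.1, 2.45], [-1.04, 4.18], [0.21, 1.99], [-2.66, 2.66]. Speed limits (rad/s): [2.57, 2.57, 3.14, 3.14, 3.14, 3.14, 3.14].

### API

Orientations are given as a unit quaternion [w, x, y, z].
In Python, from bench import robot gives the robot as it stands.
- The arm moves only by the tool play_rows, never from a script. Its argument "moves" is a list that holds one entry, the list of rows, each a list of 6 numbers: the shift along the world's x, y, z in m, then the turn, a rotation vector about the world's x, y, z in degrees. In form: [[[dx, dy, dz, rx, ry, rz], ...]]. A call has 1 to 5 rows; each row shifts and turns the commanded pose from where the row before left it; what a row does not reach is not made up. A row lasts 1/8 s, in which the tool goes at most 62.5 mm and 10.7 degrees, less where a joint would pass 70% of its speed; a pose out of reach is approached as far as the arm can. A call is refused whole if a number of a shift passes 0.0625 or a number of a turn 10.7, either way. A call with a gripper value outside its range is refused whole. "jaw" is the opening, from 0 (shut) to 1 (fully open), set as the call begins (left out, the last holds). The fingers move at their own pace and stop on an object; "force" is the grip in N (left out, the last holds). Time passes only in rows, so rows that do not move let the fingers close. It gives the time, the measured TCP pose, the force and the opening at its end, in the units of the state.
- robot.state(): the state, without advancing time (a new reading comes with each control period).
- robot.camera(name): name is "scene" or "side" or "wrist"; returns a dict with "frame" (420x560x3 uint8, red, green, blue), "range_z" (420x560 float32, m along the optical axis (not along the pixel's ray), 0 where there is no reading), "mtx" (3x3 intrinsics, pixels), "R" (3x3) and "t" (3): a world point X has camera coordinates R X + t; the wrist camera has in their place "hand_eye" (4x4, takes a point from camera to tool coordinates, whose origin is the TCP and whose axes are the flange's). Camera axes: x right, y down, z forward; pixel columns grow to the right and rows downward; lengths in m; the calibration is good to about 2 mm. A picture is of the moment at which its call begins: read the wrist's pose just before it.
- robot.finish_job(): hands the job in, once; it reports no verdict.
The state is a dict: "clock": time; "qpos": joint angles; "dq": joint speeds; "joint_torque": joint torques, N m; "position": TCP position; "orientation": TCP orientation; "force": force on the tool from outside, world axes, zero at the start; "wrist_torque": the same for the moment, N m; "gripper_width": finger opening in m.
Only numpy, scipy, OpenCV 4.12 (cv2) and the standard library are available. Lean on these libraries where they do the work, as an engineer would, in place of code of your own. Each camera call takes 0.05 s, during which the arm holds its last target. There are 200 camera calls.

## Working session

There is one attempt and no reset: what is moved stays moved. The work goes in short steps, Python scripts to look and compute and a tool call to move; the robot and the scene stay as the last step left them, time stands still between calls to the robot, and variables do not carry over. Pictures are saved under pics/ and viewed, about 8 in all and at most 12, crops included, and the job is handed in when it is done.

Besides the shell and the picture viewer there is one more tool, called after "Call:" as a command line: name --argument value ..., lists and objects as JSON in quotes. play_rows: Moves the arm, as the interface text tells. Its arguments: {"type":"object","properties":{"moves":{"type":"array"},"jaw":{"type":"number"},"force":{"type":"number"}},"required":["moves"]}

```bash
mkdir -p pics; cat > h.py <<'E'
import numpy as np,cv2
from bench import robot
def cloud(c):
    z=c["range_z"];K=np.array(c["mtx"]);v,u=np.mgrid[:z.shape[0],:z.shape[1]]
    P=np.stack([(u-K[0,2])/K[0,0]*z,(v-K[1,2])/K[1,1]*z,z],-1)
    R=np.array(c["R"]);t=np.array(c["t"])
    W=(P-t)@R; W[z==0]=np.nan
    return W
def save(n,f): cv2.imwrite("pics/"+n,f[:,:,::-1])
E
python3 - <<'E'
from h import *
a=robot.camera("scene");b=robot.camera("side")
np.savez("c.npz",sf=a["frame"],sw=cloud(a),df=b["frame"],dw=cloud(b))
save("s.png",a["frame"]);save("d.png",b["frame"])
for c in(a,b):print(-np.array(c["R"]).T@c["t"])
s=robot.state();print(s)
E
```

```text
[0.35764358 0.83098177 0.96870468]
[0.22790264 0.92866185 0.98764351]
{'clock': 0.1, 'qpos': array([-0.02890301,  0.46938194, -0.04859226,  1.533586  ,  0.02410428,
        1.14101741, -0.08231213]), 'dq': array([-8.42209646e-04, -9.40965688e-04,  5.53935014e-04, -3.68718029e-03,
       -6.71943254e-04,  8.22926382e-04,  7.70481838e-06]), 'joint_torque': array([ 5.33060393e-04, -5.11518788e+01, -4.69155551e-02, -2.38390929e+01,
        1.07741368e-02,  4.46335340e-03,  2.13932526e-05]), 'position': array([6.74497495e-01, 1.35584901e-05, 2.49047187e-01]), 'orientation': array([-6.13903064e-04,  7.07099586e-01,  7.07113399e-01, -6.62866793e-04]), 'force': array([ 0.64267984, -1.14483713, -0.28766035]), 'wrist_torque': array([-0.00308782, -0.02076648, -0.00310066]), 'gripper_width': 0.08543985282388389}
```

View pics/s.png

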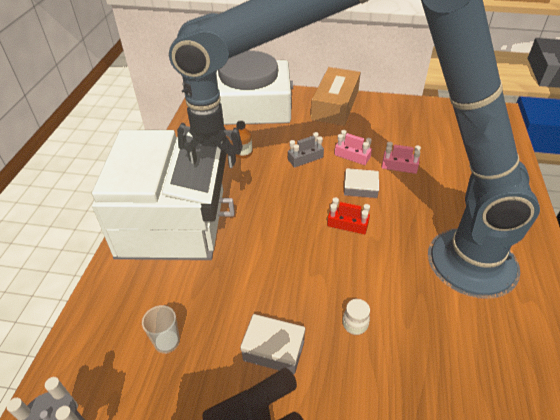

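View pics/d.png

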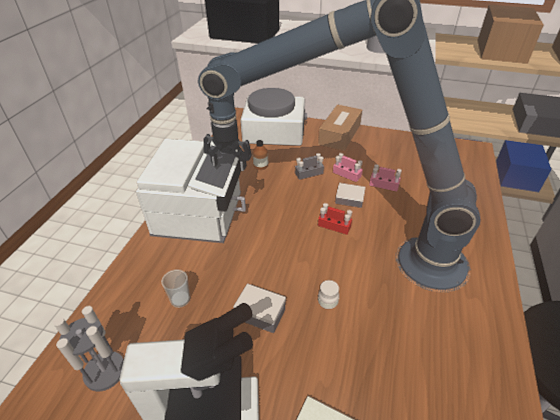

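The scene view shows the grey rack at (305,150), with look-alikes in pink at (353,148), mauve at (402,157) and red at (349,217). The grey one fits the description: it is grey and on the opposite side of the drawer from the tip box (273,342). The handle is at (228,208). Next I'll measure these and confirm in a crop.

```bash
python3 - <<'E'
from h import *
d=np.load("c.npz");f=d["sf"];w=d["sw"]
crop=f[110:250,180:430];save("crop.png",cv2.resize(crop,None,fx=3,fy=3,interpolation=cv2.INTER_CUBIC))
for n in("s","d"):
    f=d[n+"f"];w=d[n+"w"]
    print(n)
    # rack
    u0,v0,u1,v1={"s":(284,128,330,170),"d":(292,148,328,182)}[n]
    p=w[v0:v1,u0:u1].reshape(-1,3);p=p[np.isfinite(p).all(1)]
    for lo,hi in((.03,.045),(.05,.085),(.012,.085)):
        q=p[(p[:,2]>lo)&(p[:,2]<hi)]
        r=cv2.minAreaRect(q[:,:2].astype(np.float32)*1000);print("rack",lo,len(q),r,q.mean(0).round(4),q[:,2].max())
    # all points in handle zone
    p=w.reshape(-1,3)
    u0,v0,u1,v1={"s":(218,194,240,220),"d":(234,192,252,216)}[n]
    p=w[v0:v1,u0:u1].reshape(-1,3);q=p[(p[:,2]>.02)&(p[:,2]<.11)]
    print("handle pts",len(q));print(q[np.argsort(q[:,0])][::max(1,len(q)//25)].round(3).tolist())
    # analyser left side face: y extremes, and top
    u0,v0,u1,v1={"s":(95,125,235,262),"d":(135,135,245,240)}[n]
    p=w[v0:v1,u0:u1].reshape(-1,3);q=p[(p[:,2]>.06)&(p[:,2]<.2)&(p[:,0]>.8)]
    m=w[v0:v1,u0:u1]
    q=m.reshape(-1,3);q=q[(q[:,2]>.215)&(q[:,2]<.245)]
    print("top",len(q),cv2.minAreaRect(q[:,:2].astype(np.float32)*1000))
E
```

```text
s
rack 0.03 238 ((486.1681213378906, -345.2521057128906), (113.56987762451172, 48.6852912902832), 31.976469039916992) [ 0.4879 -0.3354  0.0386] 0.04490338171774401
rack 0.05 320 ((487.72637939453125, -348.8060302734375), (106.95001983642578, 45.799503326416016), 39.41900634765625) [ 0.4885 -0.3463  0.0687] 0.08456154759247647
rack 0.012 756 ((488.15997314453125, -347.3841552734375), (115.04151916503906, 51.57322692871094), 36.707706451416016) [ 0.4876 -0.3394  0.0484] 0.08456154759247647
handle pts 215
[[0.648, -0.032, 0.066], [0.649, -0.034, 0.06], [0.649, -0.041, 0.041], [0.651, -0.032, 0.034], [0.652, -0.032, 0.054], [0.653, -0.031, 0.07], [0.654, -0.032, 0.088], [0.655, -0.032, 0.045], [0.657, -0.031, 0.089], [0.658, -0.031, 0.046], [0.659, -0.031, 0.092], [0.661, -0.029, 0.093], [0.664, -0.04, 0.09], [0.667, -0.029, 0.039], [0.669, -0.037, 0.093], [0.672, -0.036, 0.089], [0.674, -0.037, 0.042], [0.676, -0.034, 0.039], [0.678, -0.029, 0.087], [0.681, -0.04, 0.037], [0.683, -0.029, 0.094], [0.686, -0.026, 0.035], [0.691, -0.024, 0.04], [0.696, -0.048, 0.054], [0.698, -0.056, 0.054
[... 760 characters left out ...]
[0.652, -0.036, 0.095], [0.653, -0.027, 0.041], [0.654, -0.027, 0.065], [0.656, -0.029, 0.058], [0.656, -0.029, 0.049], [0.657, -0.029, 0.043], [0.658, -0.033, 0.091], [0.661, -0.039, 0.09], [0.662, -0.032, 0.04], [0.665, -0.031, 0.091], [0.667, -0.037, 0.09], [0.67, -0.034, 0.092], [0.672, -0.031, 0.089], [0.675, -0.027, 0.087], [0.678, -0.024, 0.042], [0.681, -0.034, 0.09], [0.684, -0.03, 0.036], [0.698, -0.054, 0.031], [0.699, -0.062, 0.048], [0.7, -0.058, 0.022], [0.701, -0.078, 0.053], [0.702, -0.081, 0.056], [0.704, -0.097, 0.056], [0.705, -0.105, 0.035], [0.709, -0.124, 0.033]]
top 3150 ((791.67041015625, -15.00225830078125), (320.5887756347656, 257.32354736328125), 9.001603126525879)
```

View pics/crop.png

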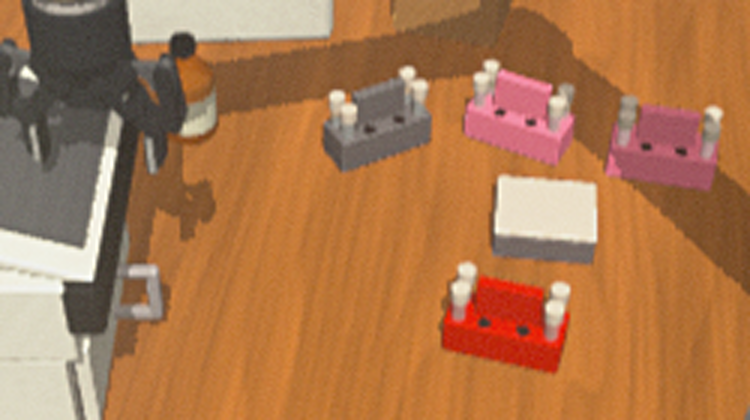

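The crop shows the grey rack with its fin and four caps at about (378,125), to the right of the handle at (145,292), which confirms it. From the depth data:
- **Handle:** about (0.655, -0.034)
- **Analyser yaw:** about 8.5°
- **Rack:** about (0.488, -0.345), yaw about 37°

I'll move in front of the handle, tilted 35°.

Call:
play_rows --moves '[[[-0.02,-0.009,0.01,0,0,-10.2],[-0.025,-0.009,0.01,0,0,-10.2],[-0.025,-0.009,0,0,0,-10.2],[-0.025,-0.009,0,0,0,-10.2],[-0.02,-0.009,0,0,0,-10.2]]]' --jaw 1

```text
clock: 0.72
position: [0.5587, -0.0453, 0.2697]
orientation: [-0.0, 0.944, 0.331, -0.0]
force: [-0.3, 0.4, 0.5]
gripper_width: 0.0847
```

Call:
play_rows --moves '[[[0,0,-0.01,0,0,-10.2],[0,0,-0.01,0,0,-10.2],[0,0,-0.01,0,0,-10.1],[0,0,-0.01,1.03,-6.92,0],[0,0,-0.01,1.03,-6.92,0]]]'

```text
clock: 1.35
position: [0.5601, -0.0448, 0.2195]
orientation: [-0.009, 0.99, 0.074, 0.123]
force: [-0.3, -0.1, 0.9]
gripper_width: 0.0853
```

Call:
play_rows --moves '[[[0,0,-0.01,1.03,-6.92,0],[0,0,-0.01,1.03,-6.92,0],[0,0,0,1.03,-6.92,0],[0,0,0,0,0,0],[0,0,0,0,0,0]]]'

```text
clock: 1.98
position: [0.5611, -0.0389, 0.2001]
orientation: [-0.029, 0.96, 0.076, 0.268]
force: [0.5, -0.6, 0.3]
gripper_width: 0.0851
```

```bash
cat >> h.py <<'E'
from scipy.spatial.transform import Rotation as Ro
def pose():
    s=robot.state();q=s["orientation"];return np.array(s["position"]),Ro.from_quat([q[1],q[2],q[3],q[0]]).as_matrix(),s
def wrist():
    p,R,s=pose();c=robot.camera("wrist");H=np.array(c["hand_eye"])
    Rc=R@H[:3,:3];tc=R@H[:3,3]+p
    c["R"]=Rc.T;c["t"]=-Rc.T@tc
    return c,cloud(c)
E
python3 - <<'E'
from h import *
p,R,s=pose();print(p,R.round(3),s["qpos"].round(2),s["force"])
c,w=wrist();save("w1.png",c["frame"]);np.savez("w1.npz",f=c["frame"],w=w)
q=w.reshape(-1,3)
m=(q[:,2]>.035)&(q[:,2]<.09)&(q[:,0]>.6)&(abs(q[:,1]+.034)<.04)&(q[:,0]<.675)
h=q[m];print(len(h),h.mean(0),np.percentile(h,[2,50,98],axis=0))
m=(q[:,2]>.02)&(q[:,2]<.10)&(q[:,0]>.685)&(q[:,0]<.74)&(abs(q[:,1]+.03)<.11)
f=q[m];print(len(f),np.polyfit(f[:,1],f[:,0],1),np.rad2deg(np.arctan(-np.polyfit(f[:,1],f[:,0],1)[0])))
E
```

```text
[ 0.56109536 -0.03887248  0.20013785] [[ 0.844  0.161  0.511]
 [ 0.13  -0.987  0.096]
 [ 0.52  -0.015 -0.854]] [-0.1   0.17  0.17  2.22 -0.62  0.27 -0.78] [ 0.51330234 -0.60992674  0.32674715]
244 [ 0.64934481 -0.03449578  0.06928765] [[ 0.64676992 -0.04067954  0.03705721]
 [ 0.64751393 -0.0346731   0.07198608]
 [ 0.66903992 -0.02642116  0.08991855]]
5684 [-0.1459123   0.68846477] 8.301575029526266
```

View pics/w1.png

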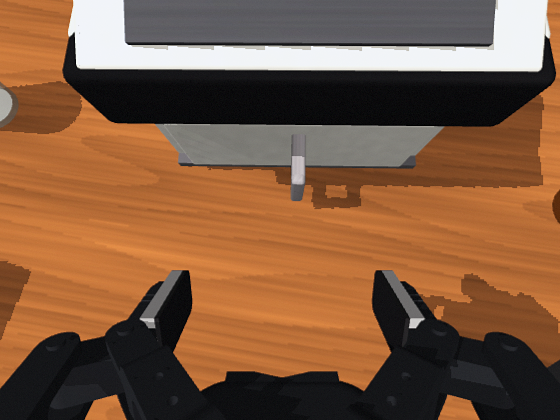

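The wrist view shows the handle at (298,170) under the black console lip at row 125, centred between the fingers. It sits at about (0.6535, -0.0345), and the drawer yaw is 8.3°. The tilt reached is 31°. I'll approach along the tool axis.

Call:
play_rows --moves '[[[0.0125,-0.0105,0,0,0,0],[0.013,0.0025,-0.022,0,0,0],[0.013,0.0025,-0.022,0.15,-1,0],[0.013,0.0025,-0.022,0.15,-1,0],[0.013,0.0025,-0.022,0.15,-1,0]]]'

```text
clock: 2.65
position: [0.6334, -0.0441, 0.1369]
orientation: [-0.037, 0.958, 0.078, 0.273]
force: [0.2, 0.8, 1.3]
gripper_width: 0.0851
```

Call:
play_rows --moves '[[[0.013,0.0025,-0.022,0.15,-1,0],[0.01,0.002,-0.014,0,0,0],[0.005,0,-0.008,0,0,0],[0,0,0,0,0,0]]]'

```text
clock: 3.15
position: [0.6676, -0.0442, 0.1094]
orientation: [-0.041, 0.96, 0.08, 0.265]
force: [-0.2, 0.1, 0.5]
gripper_width: 0.0856
```

```bash
python3 - <<'E'
from h import *
p,R,s=pose();print(p,R.round(3),s["qpos"].round(2),s["force"])
c,w=wrist();save("w2.png",c["frame"])
E
```

```text
[ 0.66758045 -0.04423199  0.1094366 ] [[ 0.847  0.175  0.502]
 [ 0.132 -0.984  0.12 ]
 [ 0.515 -0.036 -0.856]] [ 0.02  0.47  0.06  2.04 -1.04  0.21 -0.35] [-0.21771389  0.07541996  0.4836421 ]
```

View pics/w2.png

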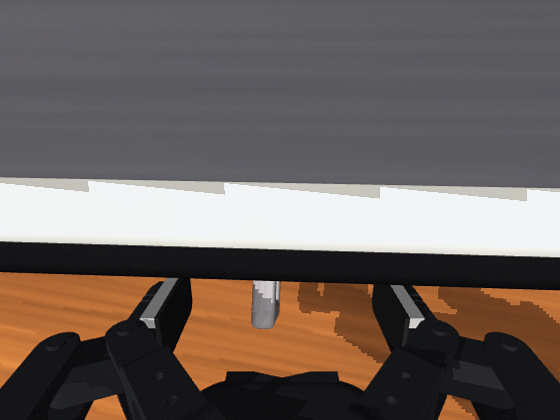

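The wrist view shows the handle at (264,300) between the fingers, 10–15 mm off centre to the left. The lip at row 280 is close. The arm stopped at (0.668, -0.044, 0.109) because joints 5 and 6 are on their limits. I'll fit a quick kinematic model to choose a workable tilt.

```bash
cat > k.py <<'E'
import numpy as np
from scipy.spatial.transform import Rotation as Ro
from scipy.optimize import least_squares
S=[1,1,1,1,1,1,1]
def fk(q,L,S):
    R=Ro.identity();p=np.zeros(3)
    for i,ax in enumerate("zyzyzyz"):
        R=R*Ro.from_euler(ax,S[i]*q[i]); p=p+R.apply(np.array(L[i]))
    return p,R.as_matrix()
E
python3 - <<'E'
from k import *
import itertools
from h import pose
p,R,s=pose()
D=[([-0.02890301,0.46938194,-0.04859226,1.533586,0.02410428,1.14101741,-0.08231213],[.6744975,0,.249047],Ro.from_quat([.7071,.70711,-.00066,-.00061]).as_matrix()),
(s["qpos"],p,R),([-.1,.17,.17,2.22,-.62,.27,-.78],[.5611,-.0389,.2001],np.array([[.844,.161,.511],[.13,-.987,.096],[.52,-.015,-.854]]))]
best=[]
for sg in itertools.product([1,-1],repeat=3):
    S=[1,1,sg[0],1,sg[1],1,sg[2]]
    Rs=[fk(q,np.zeros((7,3)),S)[1] for q,_,_ in D]
    off=[A.T@B for A,(_,_,B) in zip(Rs,D)]
    e=sum(np.linalg.norm(o-off[0]) for o in off); best.append((e,S,off[0].round(2).tolist()))
best.sort(key=lambda b:b[0]);print(best[:2])
S=best[0][1]
# lengths: x,z offsets
def L(v):
    h,L1,a1,a2,L2,a3,L3=v
    return [[0,0,h],[0,0,0],[a1,0,L1],[0,0,0],[a2,0,L2],[a3,0,L3],[0,0,0]]
r=least_squares(lambda v:np.concatenate([fk(q,L(v),S)[0]-p for q,p,_ in D]+[.01*(np.array(v)-[.3,.4,0,0,.4,0,.3])]),[.3,.4,0,0,.4,0,.3])
print(r.x.round(3),r.fun[:9].round(4),D[1][0].round(3))
E
```

```text
[(np.float64(0.3444036119732451), [1, 1, -1, 1, -1, 1, -1], [[0.06, -1.0, -0.0], [1.0, 0.06, -0.0], [0.0, -0.0, 1.0]]), (np.float64(0.7856008725190262), [1, 1, 1, 1, -1, 1, -1], [[0.14, -0.99, 0.0], [0.99, 0.14, 0.04], [-0.04, -0.0, 1.0]])]
[ 0.215  0.612 -0.092 -0.001  0.482 -0.04   0.354] [-0.0022  0.0017 -0.0015  0.0079  0.0504  0.007  -0.0229 -0.0764 -0.0055] [ 0.023  0.47   0.06   2.041 -1.041  0.212 -0.354]
```

```bash
cat > fit.py <<'E'
from k import *
import itertools
from h import pose
p,R,s=pose()
D=[([-0.02890301,0.46938194,-0.04859226,1.533586,0.02410428,1.14101741,-0.08231213],[.6744975,0,.249047],Ro.from_quat([.7071,.70711,-.00066,-.00061]).as_matrix()),
(s["qpos"],p,R),([-.1,.17,.17,2.22,-.62,.27,-.78],[.5611,-.0389,.2001],np.array([[.844,.161,.511],[.13,-.987,.096],[.52,-.015,-.854]]))]
best=[]
for sg in itertools.product([1,-1],repeat=7):
  for o4 in (0,np.pi):
    S=list(sg)
    def q_(q): q=np.array(q,float).copy(); q[5]+=o4; return q
    off=[fk(q_(q),np.zeros((7,3)),S)[1].T@B for q,_,B in D]
    e=sum(np.linalg.norm(o-off[0]) for o in off); best.append((round(e,3),S,o4,off[0].round(2).tolist()))
best.sort(key=lambda b:b[0]);print(*best[:4],sep="\n")
E
python3 fit.py
```

```text
(np.float64(0.019), [-1, 1, -1, 1, -1, 1, 1], 3.141592653589793, [[0.0, 1.0, 0.0], [1.0, -0.0, -0.0], [-0.0, 0.0, -1.0]])
(np.float64(0.019), [-1, 1, -1, 1, -1, 1, -1], 0, [[-0.0, -1.0, -0.0], [1.0, -0.0, -0.0], [0.0, -0.0, 1.0]])
(np.float64(0.344), [1, 1, -1, 1, -1, 1, 1], 3.141592653589793, [[-0.06, 1.0, 0.0], [1.0, 0.06, -0.0], [-0.0, 0.0, -1.0]])
(np.float64(0.344), [1, 1, -1, 1, -1, 1, -1], 0, [[0.06, -1.0, -0.0], [1.0, 0.06, -0.0], [0.0, -0.0, 1.0]])
```

```bash
cat >> fit.py <<'E'
S=best[1][1];T=np.array([[0,-1,0],[1,0,0],[0,0,1.]])
def L(v):
    h,L1,a1,L2,a2,L3,y1,y2,y3=v
    return [[0,0,h],[0,y1,0],[a1,0,L1],[0,y2,0],[a2,0,L2],[0,y3,0],[0,0,L3]]
v0=np.array([.3,.4,0,.4,0,.3,0,0,0])
r=least_squares(lambda v:np.concatenate([fk(q,L(v),S)[0]-p for q,p,_ in D]+[.003*(v-v0)]),v0)
print(r.x.round(3),r.fun[:9].round(4));LL=L(r.x)
lo=np.array([-2.59,-.33,-1.39,.1,-1.04,.21,-2.66])+.02;hi=np.array([2.59,1.99,1.29,2.45,4.18,1.99,2.66])-.02
def ik(p,R,q0s):
    b=None
    for q0 in q0s:
        f=lambda q:np.r_[(lambda P,A:np.r_[(P-p)*10,Ro.from_matrix((A@T).T@R).as_rotvec()*2])(*fk(q,LL,S)),1e-3*(q-q0)]
        x=least_squares(f,np.clip(q0,lo+1e-3,hi-1e-3),bounds=(lo,hi))
        if b is None or x.cost<b.cost:b=x
    return b.x,np.linalg.norm(b.fun[:6])
def target(o,tilt,yaw=8.3,flip=0,dz=0,back=0):
    y=np.deg2rad(yaw);t=np.deg2rad(tilt)
    z=np.array([np.sin(t)*np.cos(y),np.sin(t)*np.sin(y),-np.cos(t)])
    jy=np.array([np.sin(y),-np.cos(y),0])*(-1 if flip else 1)
    R=np.c_[np.cross(jy,z),jy,z]
    return np.array([.6535-o*np.cos(y),-.0345-o*np.sin(y),.058+dz])-back*z,R
E
cat > t1.py <<'E'
from fit import *
rng=np.random.default_rng(0)
seeds=[D[0][0]]+[lo+(hi-lo)*rng.random(7) for _ in range(14)]
for o in(0,.2):
  for tilt in((22,26,30,35,42,50) if o==0 else(0,10,20,30)):
    for fl in(0,1):
      q,e=ik(*target(o,tilt,flip=fl),seeds);print(o,tilt,fl,round(e,3),q.round(2))
E
python3 t1.py
```

```text
(np.float64(0.019), [-1, 1, -1, 1, -1, 1, 1], 3.141592653589793, [[0.0, 1.0, 0.0], [1.0, -0.0, -0.0], [-0.0, 0.0, -1.0]])
(np.float64(0.019), [-1, 1, -1, 1, -1, 1, -1], 0, [[-0.0, -1.0, -0.0], [1.0, -0.0, -0.0], [0.0, -0.0, 1.0]])
(np.float64(0.344), [1, 1, -1, 1, -1, 1, 1], 3.141592653589793, [[-0.06, 1.0, 0.0], [1.0, 0.06, -0.0], [-0.0, 0.0, -1.0]])
(np.float64(0.344), [1, 1, -1, 1, -1, 1, -1], 0, [[0.06, -1.0, -0.0], [1.0, 0.06, -0.0], [0.0, -0.0, 1.0]])
[ 0.305  0.517  0.005  0.47  -0.009  0.325  0.092 -0.126 -0.009] [ 0.     -0.      0.     -0.     -0.0001 -0.      0.      0.0001  0.    ]
0 22 0 0.0 [ 0.37  0.48 -0.43  2.11  0.57  0.24 -1.93]
0 22 1 0.0 [-0.23  0.63  0.31  1.95 -0.88  0.3   2.51]
0 26 0 0.0 [ 0.6   0.48 -0.68  2.2   1.16  0.23 -2.48]
0 26 1 0.0 [ 0.71  0.5  -0.82  2.22  1.25  0.3   0.58]
0 30 0 0.002 [-0.71  1.45  1.27  1.94  4.16  1.18 -0.02]
0 30 1 0.0 [ 0.7   0.5  -0.78  2.25  1.63  0.23  0.22]
0 35 0 0.0 [-0.64  1.07  0.94  2.01  4.16  0.81  0.26]
0 35 1 0.0 [ 1.13  0.72 -1.37  2.37  1.81  0.6   0.15]
0 42 0 0.0 [ 0.47  0.51 -0.44  2.29  3.09  0.33  1.92]
0 42 1 0.0 [-0.16  0.64  0.27  2.15  3.76  0.46 -2.1 ]
0 50 0 0.0 [ 0.44  0.57 -0.39  2.34  3.25  0.58  1.8 ]
0 50 1 0.0 [-0.16  0.71  0.3   2.21  3.59  0.71 -1.94]
0.2 0 0 0.0 [ 0.51  0.33 -0.54  2.3   0.32  0.58 -1.7 ]
0.2 0 1 0.0 [-0.52  0.69  0.69  2.08 -0.74  0.64  2.4 ]
0.2 10 0 0.0 [ 0.54  0.27 -0.54  2.42  0.34  0.33 -1.71]
0.2 10 1 0.0 [-0.39  0.52  0.52  2.22 -0.81  0.4   2.51]
0.2 20 0 0.084 [-0.15  0.39  0.28  2.33 -1.02  0.23 -0.35]
0.2 20 1 0.116 [-0.13  0.38  0.25  2.33 -0.88  0.23  2.64]
0.2 30 0 0.0 [-0.22  0.48  0.42  2.43  4.05  0.4   0.87]
0.2 30 1 0.0 [-0.22  0.48  0.42  2.43  4.05  0.4  -2.27]
```

```bash
cat > sim.py <<'E'
from fit import *
def jac(q):
    p,A=fk(q,LL,S);J=np.zeros((6,7))
    for i in range(7):
        d=np.array(q,float);d[i]+=1e-5;p2,A2=fk(d,LL,S);J[:3,i]=(p2-p)/1e-5;J[3:,i]=Ro.from_matrix(A2@A.T).as_rotvec()/1e-5
    return J,p,A@T
LO=lo-.02;HI=hi+.02
def step(q,p,R,n=12):
    q=np.array(q,float)
    for _ in range(n):
        J,P,A=jac(q);e=np.r_[p-P,Ro.from_matrix(R@A.T).as_rotvec()];e=e*min(1,.1/np.linalg.norm(e))
        free=np.ones(7,bool)
        for _ in range(3):
            Jf=J[:,free];dq=np.zeros(7);dq[free]=Jf.T@np.linalg.solve(Jf@Jf.T+1e-4*np.eye(6),e)
            bad=free&((q+dq>HI)|(q+dq<LO))
            if not bad.any():break
            free&=~bad
        q=np.clip(q+dq,LO,HI)
    _,P,A=jac(q);return q,np.linalg.norm(P-p),np.rad2deg(np.linalg.norm(Ro.from_matrix(R@A.T).as_rotvec()))
def path(q,segs,show=True):
    """segs: (p,R,rows)"""
    _,P,A=jac(q)
    for p,R,n in segs:
        rv=Ro.from_matrix(R@A.T).as_rotvec();P0,A0=P,A
        for k in range(1,n+1):
            q,ep,er=step(q,P0+(p-P0)*k/n,Ro.from_rotvec(rv*k/n).as_matrix()@A0)
        P,A=p,R
        if show:print(q.round(2),round(ep,4),round(er,2))
    return q
E
cat > t2.py <<'E'
from sim import *
q=s["qpos"]
for tr in(15,25,32):
  for tf in(28,32,36,40,45):
    print("turn tilt",tr,"final",tf)
    a=target(0,tr,back=.14);b1=target(0,tr,back=.14);mid=Ro.from_rotvec([0,0,np.pi/2]).as_matrix()
    ax=a[1][:,2]
    m=Ro.from_rotvec(-ax*np.pi/2).as_matrix()@a[1];f=Ro.from_rotvec(-ax*np.pi*.98).as_matrix()@a[1]
    path(q,[(a[0],a[1],8),(a[0],m,10),(a[0],f,10),(*target(0,tf,flip=1,back=.14),6),(*target(0,tf,flip=1),10),(*target(.1,tf,flip=1),8),(*target(.2,tf,flip=1),8)])
E
python3 t2.py | grep -v '^(\|^\[ 0.305'
```

```text
turn tilt 15 final 28
[-0.47  0.52  0.63  1.83 -0.57  0.69 -0.97] 0.0 0.0
[-0.21  0.38  0.27  1.89 -0.24  0.64  0.35] 0.0 0.0
[ 0.06  0.3  -0.05  1.95 -0.04  0.63  1.7 ] 0.0 0.0
[ 0.17  0.19 -0.13  2.2  -0.23  0.27  1.97] 0.0 0.0
[-0.1   0.54  0.16  2.   -0.87  0.21  2.55] 0.0285 1.13
[-0.1   0.37  0.18  2.18 -0.84  0.21  2.55] 0.0588 2.05
[-0.19  0.29  0.28  2.27 -0.84  0.21  2.55] 0.0935 2.66
turn tilt 15 final 32
[-0.47  0.52  0.63  1.83 -0.57  0.69 -0.97] 0.0 0.0
[-0.21  0.38  0.27  1.89 -0.24  0.64  0.35] 0.0 0.0
[ 0.06  0.3  -0.05  1.95 -0.04  0.63  1.7 ] 0.0 0.0
[-0.23  0.28  0.32  2.18 -0.95  0.24  2.65] 0.0 0.0
[-0.1   0.51  0.18  1.98 -0.96  0.24  2.65] 0.06 2.4
[-0.19  0.35  0.27  2.17 -0.96  0.24  2.65] 0.0889 3.09
[-0.3   0.29  0.39  2.24 -0.96  0.24  2.65] 0.1246 3.48
turn tilt 15 final 36
[-0.47  0.52  0.63  1.83 -0.57  0.69 -0.97] 0.0 0.0
[-0.21  0.38  0.27  1.89 -0.24  0.64  0.35] 0.0 0.0
[ 0.06  0.3  -0.05  1.95 -0.04  0.63  1.7 ] 0.0 0.0
[-0.21  0.21  0.28  2.21 -0.95  0.21  2.65] 0.031 1.04
[-0.06  0.47  0.13  1.99 -0.95  0.21  2.65] 0.0868 3.47
[-0.15  0.27  0.22
[... 4190 characters left out ...]
0.82  0.21  0.97] 0.0 0.0
[-0.12  0.25  0.2   2.2  -0.82  0.21  2.48] 0.0 0.0
[-0.23  0.12  0.28  2.22 -0.79  0.21  2.48] 0.0746 2.46
[-0.03  0.4   0.09  1.99 -0.79  0.21  2.48] 0.1272 5.1
[-0.14  0.18  0.2   2.22 -0.79  0.21  2.48] 0.1539 5.19
[-0.43  0.14  0.49  2.26 -0.79  0.21  2.48] 0.1834 4.86
turn tilt 32 final 45
[-0.19  0.27  0.28  2.19 -0.9   0.23 -0.53] 0.0 0.0
[-0.12  0.25  0.2   2.2  -0.82  0.21  0.97] 0.0 0.0
[-0.12  0.25  0.2   2.2  -0.82  0.21  2.48] 0.0 0.0
[-0.52  0.08  0.56  2.22 -0.82  0.21  2.48] 0.12 3.87
[-0.08  0.35  0.12  1.98 -0.82  0.21  2.48] 0.1682 6.74
[-0.33  0.11  0.37  2.22 -0.82  0.21  2.48] 0.1934 6.37
[-1.02  0.05  1.05  2.28 -0.82  0.21  2.48] 0.2114 4.96
```

```bash
sed -i 's/^best.sort.*/best.sort(key=lambda b:b[0])/; s/^print(r.x.*;LL=/LL=/' fit.py; cat > t3.py <<'E'
from sim import *
C={"A30":(30,[.7,.5,-.78,2.25,1.63,.23,.22]),"A26":(26,[.71,.5,-.82,2.22,1.25,.3,.58]),"B35":(35,[-.16,.64,.27,2.15,3.76,.46,-2.1]),"B42":(42,[-.16,.64,.27,2.15,3.76,.46,-2.1]),"B48":(48,[-.16,.71,.3,2.21,3.59,.71,-1.94])}
for n,(t,q0) in C.items():
    for tb in (t,t-8):
        q,e=ik(*target(0,t,flip=1),[np.array(q0)]);print(n,tb,q.round(2),round(e,3))
        path(q,[(*target(.05,t,flip=1),5),(*target(.12,(t+tb)/2,flip=1),6),(*target(.2,tb,flip=1),8)])
    print("back");path(q,[(*target(0,t,flip=1,back=.14),10)])
E
python3 t3.py
```

```text
A30 30 [ 0.7   0.5  -0.78  2.25  1.63  0.23  0.22] 0.0
[ 0.79  0.44 -0.85  2.37  1.86  0.23 -0.01] 0.0 0.0
[ 0.76  0.43 -0.77  2.45  2.28  0.23 -0.42] 0.0294 0.33
[-0.15  0.45  0.35  2.44  4.03  0.37 -2.23] 0.0 0.0
A30 22 [ 0.7   0.5  -0.78  2.25  1.63  0.23  0.22] 0.0
[ 0.79  0.44 -0.85  2.37  1.86  0.23 -0.01] 0.0 0.0
[ 0.82  0.4  -0.87  2.43  1.62  0.21  0.21] 0.0243 0.36
[ 0.79  0.27 -0.79  2.43  0.65  0.21  1.15] 0.0686 2.06
back
[ 1.23  0.09 -1.37  2.41  0.37  0.21  1.26] 0.0098 0.39
A26 26 [ 0.71  0.5  -0.82  2.22  1.25  0.29  0.58] 0.0
[ 0.73  0.43 -0.8   2.33  1.39  0.22  0.43] 0.0 0.0
[ 0.83  0.4  -0.87  2.44  1.63  0.21  0.2 ] 0.0209 0.3
[-0.01  0.38  0.16  2.44  4.16  0.21 -2.34] 0.0053 0.16
A26 18 [ 0.71  0.5  -0.82  2.22  1.25  0.29  0.58] 0.0
[ 0.73  0.43 -0.8   2.33  1.39  0.22  0.43] 0.0 0.0
[ 0.81  0.35 -0.87  2.44  1.2   0.21  0.6 ] 0.0 0.0
[ 0.43  0.21 -0.37  2.44  0.01  0.21  1.79] 0.0277 0.81
back
[ 1.2   0.1  -1.35  2.36  0.29  0.32  1.34] 0.0 0.0
B35 35 [-0.08  0.57  0.15  2.11  4.06  0.23 -2.36] 0.0
[-0.13  0.56  0.24  2.2   3.98  0.31 -2.27] 0.0 0.0
[-0.17  
[... 637 characters left out ...]

[-0.17  0.62  0.32  2.25  3.74  0.54 -2.05] 0.0 0.0
[-0.16  0.55  0.34  2.36  3.8   0.51 -2.06] 0.0 0.0
[-0.33  0.59  0.57  2.45  3.94  0.6  -2.2 ] 0.0 0.0
back
[-0.1   0.27  0.24  2.33  4.07  0.29 -2.32] 0.0 0.0
B48 48 [-0.16  0.69  0.29  2.2   3.62  0.64 -1.96] 0.0
[-0.16  0.68  0.32  2.3   3.61  0.73 -1.93] 0.0 0.0
[-0.14  0.67  0.35  2.44  3.62  0.86 -1.87] 0.0 0.0
[-0.61  1.6   1.1   2.45  3.59  1.72 -2.62] 0.0321 0.41
B48 40 [-0.16  0.69  0.29  2.2   3.62  0.64 -1.96] 0.0
[-0.16  0.68  0.32  2.3   3.61  0.73 -1.93] 0.0 0.0
[-0.15  0.62  0.35  2.41  3.67  0.72 -1.93] 0.0 0.0
[-0.64  1.56  1.17  2.45  3.78  1.63 -2.65] 0.0055 0.08
back
[-0.17  0.37  0.36  2.39  3.8   0.53 -2.04] 0.0 0.0
```

```bash
cat > t4.py <<'E'
from sim import *
q=s["qpos"].copy()
qB=np.array([-.1,.27,.24,2.33,4.07,.29,-2.32])
_,P,A=jac(q)
# back off & raise
z=A[:,2]
P1=np.array([.565,-.045,.21])
q=path(q,[(P1,A,5)])
Q0=q.copy();N=6
P,R=P1,A
print(fk(qB,LL,S)[0])
for k in range(1,N+1):
    w=Q0+(qB-Q0)*k/N
    p2,A2=fk(w,LL,S);R2=A2@T
    rows=np.r_[(p2-P)/5,np.rad2deg(Ro.from_matrix(R2@R.T).as_rotvec())/5]
    rr=np.r_[rows[:3].round(3),rows[3:].round(1)]
    P2=P+5*rr[:3];R2=Ro.from_rotvec(np.deg2rad(5*rr[3:])).as_matrix()@R
    q=path(q,[(P2,R2,5)]);P,R=P2,R2
    print(rr.tolist(),P.round(3))
path(q,[(*target(0,40,flip=1,back=.13),6),(*target(0,42,flip=1),10)])
E
python3 t4.py
```

```text
[-0.25  0.22  0.36  2.16 -0.77  0.35 -0.64] 0.0 0.0
[ 0.56108709 -0.04805145  0.16368616]
[-0.46  0.33  0.61  2.14 -0.29  0.34 -0.65] 0.0 0.0
[-0.008, -0.015, -0.006, -4.9, 1.6, 3.7] [ 0.525 -0.12   0.18 ]
[-0.53  0.38  0.69  2.16  0.41  0.23 -0.85] 0.0 0.0
[0.001, -0.014, 0.003, -4.7, 0.7, 4.0] [ 0.53  -0.19   0.195]
[-0.43  0.34  0.59  2.2   1.69  0.23 -1.58] 0.0 0.0
[0.008, -0.003, 0.005, -4.1, 0.2, 4.7] [ 0.57  -0.205  0.22 ]
[-0.19  0.27  0.33  2.26  2.48  0.3  -1.79] 0.0 0.0
[0.007, 0.007, 0.002, -3.2, 0.4, 5.2] [ 0.605 -0.17   0.23 ]
[ 0.05  0.22  0.08  2.33  3.16  0.29 -1.9 ] 0.0 0.0
[0.0, 0.013, -0.004, -2.6, 1.0, 5.6] [ 0.605 -0.105  0.21 ]
[ 0.21  0.19 -0.08  2.38  4.    0.22 -2.21] 0.0 0.0
[-0.009, 0.011, -0.009, -2.4, 1.7, 5.5] [ 0.56  -0.05   0.165]
[ 0.02  0.25  0.09  2.32  4.16  0.21 -2.4 ] 0.0 0.0
[-0.12  0.63  0.23  2.16  3.74  0.44 -2.05] 0.0 0.0
```

Joint-space planning shows that the wrist's other branch (joint 5 near π) reaches the handle at a 42° tilt and can still pull 200 mm. I'll back off and swing over to it.

Call:
play_rows --moves '[[[-0.0205,0,0.02,0,0,0],[-0.0205,0,0.02,0,0,0],[-0.0205,0,0.02,0,0,0],[-0.0205,0,0.02,0,0,0],[-0.0205,0,0.02,0,0,0]]]' --jaw 0.3

```text
clock: 3.82
position: [0.5638, -0.0443, 0.2109]
orientation: [-0.041, 0.96, 0.08, 0.266]
force: [0.4, 0.8, 0.8]
gripper_width: 0.026
```

Call:
play_rows --moves '[[[-0.008,-0.015,-0.006,-4.9,1.6,3.7],[-0.008,-0.015,-0.006,-4.9,1.6,3.7],[-0.008,-0.015,-0.006,-4.9,1.6,3.7],[-0.008,-0.015,-0.006,-4.9,1.6,3.7],[-0.008,-0.015,-0.006,-4.9,1.6,3.7]]]'

```text
clock: 4.45
position: [0.5244, -0.1199, 0.1803]
orientation: [0.117, 0.937, 0.284, 0.166]
force: [0.4, -0.4, -0.7]
gripper_width: 0.0257
```

Call:
play_rows --moves '[[[0.001,-0.014,0.003,-4.7,0.7,4.0],[0.001,-0.014,0.003,-4.7,0.7,4.0],[0.001,-0.014,0.003,-4.7,0.7,4.0],[0.001,-0.014,0.003,-4.7,0.7,4.0],[0.001,-0.014,0.003,-4.7,0.7,4.0]]]'

```text
clock: 5.08
position: [0.5297, -0.1896, 0.1954]
orientation: [0.265, 0.835, 0.472, 0.094]
force: [0.6, -0.1, -0.3]
gripper_width: 0.0258
```

```bash
python3 -c "
from sim import *
print(p,s['qpos'].round(2)); J,P,A=jac(s['qpos']);print(P,np.abs(A-R).max())"
```

```text
[ 0.52968249 -0.18964474  0.19539411] [-0.6   0.24  0.83  2.25  0.43  0.26 -0.76]
[ 0.52968534 -0.18965298  0.19539412] 3.3306690738754696e-16
```

Call:
play_rows --moves '[[[0.008,-0.003,0.005,-4.1,0.2,4.7],[0.008,-0.003,0.005,-4.1,0.2,4.7],[0.008,-0.003,0.005,-4.1,0.2,4.7],[0.008,-0.003,0.005,-4.1,0.2,4.7],[0.008,-0.003,0.005,-4.1,0.2,4.7]]]'

```text
clock: 5.7
position: [0.5695, -0.2042, 0.2202]
orientation: [0.379, 0.664, 0.642, 0.055]
force: [-0.5, -0.1, -0.6]
gripper_width: 0.0256
```

Call:
play_rows --moves '[[[0.007,0.007,0.002,-3.2,0.4,5.2],[0.007,0.007,0.002,-3.2,0.4,5.2],[0.007,0.007,0.002,-3.2,0.4,5.2],[0.007,0.007,0.002,-3.2,0.4,5.2],[0.007,0.007,0.002,-3.2,0.4,5.2]]]'

```text
clock: 6.32
position: [0.6043, -0.1689, 0.2302]
orientation: [0.434, 0.445, 0.782, 0.037]
force: [-0.3, 0.9, 0.5]
gripper_width: 0.0258
```

```bash
cat > t5.py <<'E'
from sim import *
print(p,s["qpos"].round(2))
def rows(P,R,P2,R2,n):print(n,((P2-P)/n).round(4),(np.rad2deg(Ro.from_matrix(R2@R.T).as_rotvec())/n).round(2))
a=target(0,42,flip=1,back=.13);b=target(0,42,flip=1)
rows(p,R,*a,10);rows(*a,*b,10)
path(s["qpos"],[(*a,10),(*b,10)])
E
python3 t5.py
```

```text
[ 0.60434474 -0.16885056  0.2301877 ] [-0.28  0.23  0.42  2.29  2.44  0.28 -1.76]
10 [-0.0037  0.0122 -0.0076] [-2.45  1.33  5.61]
10 [ 0.0086  0.0013 -0.0097] [0. 0. 0.]
[ 0.23  0.28 -0.16  2.34  3.68  0.22 -1.91] 0.0 0.0
[ 0.04  0.57 -0.    2.18  3.5   0.36 -1.77] 0.0 0.0
```

Call:
play_rows --moves '[[[-0.0037,0.0122,-0.0076,-2.45,1.33,5.61],[-0.0037,0.0122,-0.0076,-2.45,1.33,5.61],[-0.0037,0.0122,-0.0076,-2.45,1.33,5.61],[-0.0037,0.0122,-0.0076,-2.45,1.33,5.61],[-0.0037,0.0122,-0.0076,-2.45,1.33,5.61]]]'

```text
clock: 6.95
position: [0.5854, -0.1079, 0.192]
orientation: [0.411, 0.196, 0.89, 0.032]
force: [-0.5, 0.2, 0.6]
gripper_width: 0.0255
```

Call:
play_rows --moves '[[[-0.0037,0.0122,-0.0076,-2.45,1.33,5.61],[-0.0037,0.0122,-0.0076,-2.45,1.33,5.61],[-0.0037,0.0122,-0.0076,-2.45,1.33,5.61],[-0.0037,0.0122,-0.0076,-2.45,1.33,5.61],[-0.0037,0.0122,-0.0076,-2.45,1.33,5.61]]]' --jaw 1

```text
clock: 7.58
position: [0.567, -0.0472, 0.154]
orientation: [0.358, -0.068, 0.931, 0.025]
force: [-0.4, 1.0, 0.2]
gripper_width: 0.0851
```

```bash
cat > t6.py <<'E'
from sim import *
from h import wrist
print(p,R[:,2].round(3),R[:,1].round(3),s["qpos"].round(2))
c,w=wrist();q=w.reshape(-1,3)
h=q[(q[:,2]>.035)&(q[:,2]<.09)&(q[:,0]>.6)&(abs(q[:,1]+.034)<.04)&(q[:,0]<.675)]
print(len(h),np.percentile(h,[5,50,95],axis=0).round(4))
b=target(0,42,flip=1)
print(b[0]-p,np.rad2deg(Ro.from_matrix(b[1]@R.T).as_rotvec()).round(2))
path(s["qpos"],[(*b,10)])
E
python3 t6.py
```

```text
[ 0.56703909 -0.04718132  0.15404598] [ 0.663  0.095 -0.743] [-0.144  0.99  -0.002] [ 0.21  0.28 -0.15  2.34  3.69  0.22 -1.92]
857 [[ 0.646  -0.041   0.0385]
 [ 0.6473 -0.0358  0.0651]
 [ 0.6499 -0.0304  0.0884]]
[ 0.08646091  0.01268132 -0.09604598] [0.11 0.04 0.02]
[ 0.04  0.57  0.    2.19  3.51  0.36 -1.78] 0.0 0.0
```

Call:
play_rows --moves '[[[0.0086,0.0013,-0.0096,0,0,0],[0.0086,0.0013,-0.0096,0,0,0],[0.0086,0.0013,-0.0096,0,0,0],[0.0086,0.0013,-0.0096,0,0,0],[0.0086,0.0013,-0.0096,0,0,0]]]'

```text
clock: 8.25
position: [0.6113, -0.0406, 0.1048]
orientation: [0.358, -0.066, 0.931, 0.025]
force: [-0.5, 0.1, 0.3]
gripper_width: 0.0851
```

Call:
play_rows --moves '[[[0.0086,0.0012,-0.0096,0,0,0],[0.0086,0.0012,-0.0096,0,0,0],[0.0086,0.0012,-0.0096,0,0,0],[0.0086,0.0012,-0.0096,0,0,0],[0.0086,0.0012,-0.0096,0,0,0]]]'

```text
clock: 8.88
position: [0.6543, -0.0348, 0.0571]
orientation: [0.358, -0.066, 0.931, 0.025]
force: [-0.5, -0.1, -0.8]
gripper_width: 0.0853
```

Call:
play_rows --moves '[[[0,0,0,0,0,0],[0,0,0,0,0,0],[0,0,0,0,0,0],[0,0,0,0,0,0],[0,0,0,0,0,0]]]' --jaw 0 --force 40

```text
clock: 9.5
position: [0.6538, -0.0362, 0.0582]
orientation: [0.358, -0.065, 0.931, 0.025]
force: [-1.3, -3.5, 2.5]
gripper_width: 0.0114
```

```bash
cat > t7.py <<'E'
from sim import *
print(p,R[:,2].round(3),s["qpos"].round(2),s["force"],s["gripper_width"])
y=np.deg2rad(8.3);d=-np.array([np.cos(y),np.sin(y),0])
u=lambda o,t:(p+d*o,Ro.from_rotvec(np.deg2rad(t)*np.array([-np.sin(y),np.cos(y),0])).as_matrix()@R)
path(s["qpos"],[(*u(.05,0),5),(*u(.1,4),5),(*u(.15,8),5),(*u(.2,12),5)])
E
python3 t7.py
```

```text
[ 0.65382043 -0.03615226  0.05822908] [ 0.664  0.093 -0.742] [ 0.03  0.56  0.02  2.21  3.5   0.38 -1.78] [-1.290685   -3.49423921  2.53752504] 0.011357436539510957
[ 0.04  0.53  0.04  2.31  3.5   0.45 -1.76] 0.0 0.0
[ 0.06  0.47  0.03  2.38  3.55  0.39 -1.78] 0.0 0.0
[ 0.09  0.4   0.02  2.44  3.61  0.32 -1.82] 0.0 0.0
[-0.4   0.54  0.59  2.45  4.06  0.49 -2.34] 0.0 0.0
```

Call:
play_rows --moves '[[[-0.003,-0.0004,0,0,0,0],[-0.006,-0.0009,0,0,0,0],[-0.009,-0.0013,0,0,0,0],[-0.01,-0.0014,0,-0.14,0.99,0],[-0.01,-0.0014,0,-0.14,0.99,0]]]'

```text
clock: 10.12
position: [0.616, -0.0417, 0.0582]
orientation: [0.342, -0.066, 0.937, 0.023]
force: [2.5, -4.9, -1.0]
gripper_width: 0.0114
```

Call:
play_rows --moves '[[[-0.01,-0.0014,0,-0.14,0.99,0],[-0.01,-0.0014,0,-0.14,0.99,0],[-0.01,-0.0014,0,-0.14,0.99,0],[-0.01,-0.0014,0,-0.14,0.99,0],[-0.01,-0.0014,0,-0.14,0.99,0]]]'

```text
clock: 10.75
position: [0.5658, -0.0489, 0.0581]
orientation: [0.301, -0.066, 0.951, 0.02]
force: [3.3, -6.8, -2.2]
gripper_width: 0.0113
```

```bash
cat > t8.py <<'E'
from sim import *
y=np.deg2rad(8.3);d=-np.array([np.cos(y),np.sin(y),0])
o=(p-np.array([.6538,-.0362,.0582]))@d
print(p,o,R[:,2].round(3),s["qpos"].round(2),s["force"],s["gripper_width"])
u=lambda o,t:(p+d*o,Ro.from_rotvec(np.deg2rad(t)*np.array([-np.sin(y),np.cos(y),0])).as_matrix()@R)
for t in(5,8,11):
    print(t);path(s["qpos"],[(*u((.2-o)/2,t/2),5),(*u(.2-o,t),5)])
E
python3 t8.py
```

```text
[ 0.56584618 -0.04892765  0.05805282] 0.08886989082348243 [ 0.569  0.079 -0.818] [ 0.09  0.47 -0.01  2.33  3.57  0.28 -1.8 ] [ 3.34963846 -6.79169763 -2.16955669] 0.011252597086408776
5
[ 0.11  0.41 -0.01  2.43  3.61  0.28 -1.82] 0.0 0.0
[-0.23  0.47  0.37  2.45  3.91  0.38 -2.18] 0.0 0.0
8
[ 0.13  0.39 -0.04  2.42  3.63  0.23 -1.84] 0.0 0.0
[-0.11  0.41  0.25  2.44  4.03  0.26 -2.26] 0.0 0.0
11
[ 0.01  0.42  0.09  2.38  3.86  0.22 -2.1 ] 0.0 0.0
[-0.13  0.42  0.25  2.42  4.16  0.22 -2.41] 0.0093 0.29
```

Call:
play_rows --moves '[[[-0.01,-0.0016,0,-0.1,0.7,0],[-0.01,-0.0016,0,-0.1,0.7,0],[-0.01,-0.0016,0,-0.1,0.7,0],[-0.01,-0.0016,0,-0.1,0.7,0],[-0.01,-0.0016,0,-0.1,0.7,0]]]'

```text
clock: 11.38
position: [0.5158, -0.0562, 0.058]
orientation: [0.271, -0.067, 0.96, 0.019]
force: [2.4, -5.0, -2.3]
gripper_width: 0.0114
```

Call:
play_rows --moves '[[[-0.01,-0.0015,0,-0.1,0.7,0],[-0.01,-0.0015,0,-0.1,0.7,0],[-0.01,-0.0015,0,-0.1,0.7,0],[-0.01,-0.0015,0,-0.1,0.7,0],[-0.008,-0.0012,0,0,0,0]]]'

```text
clock: 12.0
position: [0.4773, -0.0619, 0.058]
orientation: [0.246, -0.073, 0.966, 0.022]
force: [-0.3, 10.8, -4.8]
gripper_width: 0.011
```

```bash
python3 t8.py
```

```text
[ 0.47733153 -0.06192588  0.0579981 ] 0.1783337963171473 [ 0.471  0.078 -0.879] [ 0.11  0.37  0.02  2.45  3.87  0.21 -2.05] [-0.32629996 10.76257395 -4.82704305] 0.011046005680414743
5
[-0.02  0.38  0.16  2.43  4.17  0.21 -2.37] 0.0 0.0
[-0.07  0.4   0.2   2.45  4.17  0.21 -2.38] 0.0137 0.41
8
[-0.06  0.4   0.19  2.43  4.18  0.21 -2.39] 0.0098 0.3
[-0.11  0.45  0.23  2.44  4.18  0.21 -2.4 ] 0.0334 1.0
11
[-0.09  0.43  0.21  2.43  4.17  0.21 -2.4 ] 0.0203 0.62
[-0.13  0.49  0.24  2.44  4.17  0.21 -2.4 ] 0.0542 1.62
```

```bash
sed -i 's/in(5,8,11)/in(2,0,-3)/;s/(.2-o)\/2/(.203-o)\/2/;s/u(.2-o,t)/u(.203-o,t)/' t8.py; python3 t8.py
```

```text
[ 0.47733153 -0.06192588  0.0579981 ] 0.1783337963171473 [ 0.471  0.078 -0.879] [ 0.11  0.37  0.02  2.45  3.87  0.21 -2.05] [-0.32629996 10.76257395 -4.82704305] 0.011046005680414743
2
[-0.04  0.39  0.18  2.45  4.05  0.25 -2.24] 0.0 0.0
[-0.19  0.42  0.35  2.45  4.17  0.3  -2.38] 0.0021 0.03
0
[-0.15  0.42  0.31  2.45  4.05  0.32 -2.26] 0.0 0.0
[-0.51  0.57  0.71  2.45  4.16  0.53 -2.47] 0.0 0.0
-3
[-0.33  0.49  0.51  2.45  4.06  0.44 -2.32] 0.0 0.0
[-0.78  1.04  1.09  2.45  4.09  1.04 -2.65] 0.0056 0.08
```

Call:
play_rows --moves '[[[-0.005,-0.0009,0,0,0.2,0],[-0.005,-0.0009,0,0,0.2,0],[-0.005,-0.0009,0,0,0.2,0],[-0.004,-0.0007,0,0,0.2,0],[-0.003,-0.0005,0,0,0.2,0]]]'

```text
clock: 12.62
position: [0.4693, -0.0632, 0.0581]
orientation: [0.234, -0.081, 0.968, 0.03]
force: [-1.2, 24.6, -16.2]
gripper_width: 0.0113
```

```bash
python3 t8.py
```

```text
[ 0.4692754  -0.06320165  0.05807956] 0.18648970618116506 [ 0.448  0.095 -0.889] [ 0.09  0.37  0.07  2.45  4.12  0.22 -2.27] [ -1.19198013  24.56885617 -16.16735744] 0.011262495185852258
2
[ 0.08  0.37  0.07  2.45  4.18  0.21 -2.33] 0.0056 0.08
[ 0.09  0.39  0.07  2.45  4.18  0.21 -2.32] 0.0145 0.24
0
[ 0.13  0.37  0.03  2.45  4.1   0.21 -2.24] 0.0052 0.08
[ 0.16  0.37  0.01  2.45  4.1   0.21 -2.23] 0.0117 0.18
-3
[ 0.23  0.39 -0.09  2.45  3.86  0.22 -1.99] 0.0046 0.07
[ 0.56  0.45 -0.45  2.45  3.17  0.22 -1.24] 0.0032 0.09
```

The drawer is out about 187 mm and the joints are at their limits again. I'll release, rise, swing back to the normal branch, and finish the pull with the tool near vertical.

Call:
play_rows --moves '[[[0,0,0,0,0,0],[0,0,0,0,0,0],[0,0,0,0,0,0],[0.005,0,0.02,0,0,0],[0.01,0,0.03,0,0,0]]]' --jaw 1

```text
clock: 13.25
position: [0.4773, -0.0685, 0.083]
orientation: [0.251, -0.067, 0.966, 0.017]
force: [0.8, -0.0, -1.0]
gripper_width: 0.0855
```

Call:
play_rows --moves '[[[0.01,0,0.03,0,0,0],[0.01,0,0.03,0,0,0],[0.01,0,0.03,0,0,0],[0.005,0,0.02,0,0,0],[0,0,0,0,0,0]]]'

```text
clock: 13.88
position: [0.498, -0.0554, 0.1303]
orientation: [0.294, -0.063, 0.954, 0.006]
force: [-0.3, 0.5, 0.3]
gripper_width: 0.0857
```

```bash
cat > t9.py <<'E'
from sim import *
from h import wrist
print(p,R[:,2].round(3),s["qpos"].round(2),s["force"])
G=target(.187,5);G[0][2]=.19
qN,e=ik(*G,[np.array([.3,.33,-.3,2.2,.3,.5,-1.7])]);print("goal",qN.round(2),e)
Q0=s["qpos"].copy();q=Q0.copy();N=5;P,A=p,R
for k in range(1,N+1):
    w=Q0+(qN-Q0)*k/N;p2,A2=fk(w,LL,S);R2=A2@T
    r=np.r_[(p2-P)/5,np.rad2deg(Ro.from_matrix(R2@A.T).as_rotvec())/5]
    rr=np.r_[r[:3].round(3),r[3:].round(1)]
    P=P+5*rr[:3];A=Ro.from_rotvec(np.deg2rad(5*rr[3:])).as_matrix()@A
    q=path(q,[(P,A,5)]);print(rr.tolist(),P.round(3))
E
python3 t9.py
```

```text
[ 0.49800671 -0.05542606  0.13031597] [ 0.561  0.049 -0.827] [-0.25  0.22  0.37  2.45  4.18  0.21 -2.43] [-0.28368492  0.46662629  0.26427428]
goal [ 0.38  0.19 -0.37  2.11  0.08  0.76 -1.46] 4.534038968277321e-07
[-0.4   0.23  0.54  2.39  3.56  0.34 -2.46] 0.0 0.0
[0.016, -0.004, 0.013, 3.9, -2.9, -5.8] [ 0.578 -0.075  0.195]
[-0.61  0.25  0.79  2.35  2.93  0.37 -2.49] 0.0 0.0
[0.006, -0.015, 0.01, 3.3, -2.4, -6.4] [ 0.608 -0.15   0.245]
[-0.83  0.32  1.08  2.29  1.9   0.22 -2.1 ] 0.0 0.0
[-0.007, -0.013, -0.0, 3.5, -0.8, -6.7] [ 0.573 -0.215  0.245]
[-0.63  0.23  0.79  2.23  0.6   0.48 -1.37] 0.0 0.0
[-0.014, 0.005, -0.009, 4.7, 0.7, -6.0] [ 0.503 -0.19   0.2  ]
[-0.47  0.17  0.58  2.16 -0.17  0.76 -1.21] 0.0 0.0
[-0.007, 0.026, -0.002, 6.3, 1.0, -4.5] [ 0.468 -0.06   0.19 ]
```

Call:
play_rows --moves '[[[0.016,-0.004,0.013,3.9,-2.9,-5.8],[0.016,-0.004,0.013,3.9,-2.9,-5.8],[0.016,-0.004,0.013,3.9,-2.9,-5.8],[0.016,-0.004,0.013,3.9,-2.9,-5.8],[0.016,-0.004,0.013,3.9,-2.9,-5.8]]]' --jaw 0.3

```text
clock: 14.5
position: [0.5779, -0.0763, 0.1947]
orientation: [0.409, 0.228, 0.88, 0.084]
force: [-0.6, 0.1, 0.0]
gripper_width: 0.0256
```

Call:
play_rows --moves '[[[0.006,-0.015,0.01,3.3,-2.4,-6.4],[0.006,-0.015,0.01,3.3,-2.4,-6.4],[0.006,-0.015,0.01,3.3,-2.4,-6.4],[0.006,-0.015,0.01,3.3,-2.4,-6.4],[0.006,-0.015,0.01,3.3,-2.4,-6.4]]]'

```text
clock: 15.12
position: [0.6074, -0.1514, 0.2443]
orientation: [0.468, 0.506, 0.716, 0.115]
force: [0.5, -0.1, -1.0]
gripper_width: 0.0254
```

Call:
play_rows --moves '[[[-0.007,-0.013,0,3.5,-0.8,-6.7],[-0.007,-0.013,0,3.5,-0.8,-6.7],[-0.007,-0.013,0,3.5,-0.8,-6.7],[-0.007,-0.013,0,3.5,-0.8,-6.7],[-0.007,-0.013,0,3.5,-0.8,-6.7]]]'

```text
clock: 15.75
position: [0.5756, -0.212, 0.2452]
orientation: [0.431, 0.733, 0.517, 0.1]
force: [0.1, -0.3, 0.6]
gripper_width: 0.0257
```

Call:
play_rows --moves '[[[-0.014,0.005,-0.009,4.7,0.7,-6.0],[-0.014,0.005,-0.009,4.7,0.7,-6.0],[-0.014,0.005,-0.009,4.7,0.7,-6.0],[-0.014,0.005,-0.009,4.7,0.7,-6.0],[-0.014,0.005,-0.009,4.7,0.7,-6.0]]]'

```text
clock: 16.38
position: [0.5209, -0.1961, 0.2124]
orientation: [0.314, 0.882, 0.343, 0.071]
force: [-0.1, -0.8, -0.3]
gripper_width: 0.0257
```

Call:
play_rows --moves '[[[-0.007,0.026,-0.002,6.3,1.0,-4.5],[-0.007,0.026,-0.002,6.3,1.0,-4.5],[-0.007,0.026,-0.002,6.3,1.0,-4.5],[-0.007,0.026,-0.002,6.3,1.0,-4.5],[-0.007,0.026,-0.002,6.3,1.0,-4.5]]]'

```text
clock: 17.0
position: [0.4863, -0.0658, 0.2029]
orientation: [0.057, 0.985, 0.148, 0.062]
force: [-0.2, -0.1, 0.1]
gripper_width: 0.0256
```

```bash
cat > t10.py <<'E'
from sim import *
from h import wrist,save,cv2
c,w=wrist();save("w4.png",c["frame"]);q=w.reshape(-1,3)
print(p,R[:,2].round(3),s["qpos"].round(2))
h=q[(q[:,2]>.07)&(q[:,2]<.1)&(q[:,0]>.42)&(q[:,0]<.495)&(abs(q[:,1]+.06)<.03)]
print(len(h),np.percentile(h,[5,50,95],axis=0).round(4))
y=np.deg2rad(8.3)
G=target(.187,3);G=(np.array([G[0][0],G[0][1],.19]),G[1])
print("fix",(G[0]-p).round(4),np.rad2deg(Ro.from_matrix(G[1]@R.T).as_rotvec()).round(2))
a=target(.187,3,dz=.005);b=target(.205,3,dz=.005)
path(s["qpos"],[(*G,3),(*a,8),(*b,5)])
E
python3 t10.py
```

```text
[ 0.4863325  -0.06582436  0.20288161] [ 0.139 -0.094 -0.986] [-0.54  0.17  0.6   2.13 -0.01  0.73 -1.22]
580 [[ 0.4663 -0.0654  0.0892]
 [ 0.4799 -0.0593  0.0912]
 [ 0.4935 -0.0536  0.0923]]
fix [-0.0179  0.0043 -0.0129] [ 6.68  4.63 -8.52]
[-0.48  0.2   0.6   2.13 -0.18  0.81 -1.19] 0.0 0.0
[-0.33  0.43  0.46  2.23 -0.41  0.51 -0.98] 0.0 0.0
[-0.33  0.4   0.46  2.26 -0.41  0.49 -0.97] 0.0 0.0
```

View pics/w4.png

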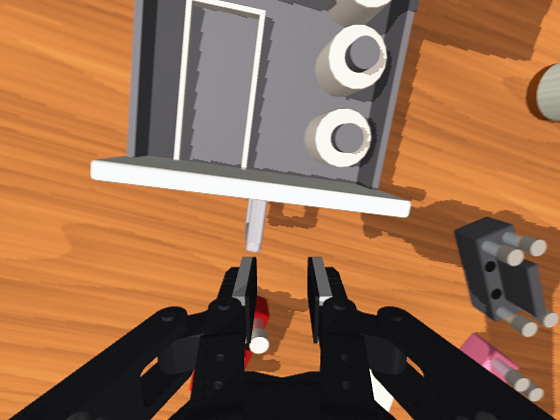

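The wrist view shows the drawer nearly open, the empty bay at (220,90), the bottles at right, the handle bar at (255,225), and the grey rack at (500,270). I'll grip again near vertical and finish the pull.

Call:
play_rows --moves '[[[-0.009,0.0021,-0.0065,3.34,2.31,-4.26],[-0.009,0.0021,-0.0065,3.34,2.32,-4.26],[0,0,0,0,0,0]]]' --jaw 1

```text
clock: 17.42
position: [0.4683, -0.0636, 0.1894]
orientation: [0.001, 0.997, 0.074, 0.026]
force: [0.8, -0.9, 0.6]
gripper_width: 0.0784
```

Call:
play_rows --moves '[[[0,0,-0.0255,0,0,0],[0,0,-0.0255,0,0,0],[0,0,-0.0255,0,0,0],[0,0,-0.0255,0,0,0],[0,0,-0.0255,0,0,0]]]'

```text
clock: 18.05
position: [0.469, -0.0621, 0.0619]
orientation: [0.001, 0.997, 0.075, 0.027]
force: [0.1, -0.3, 0.5]
gripper_width: 0.0856
```

Call:
play_rows --moves '[[[0,0,0,0,0,0],[0,0,0,0,0,0],[0,0,0,0,0,0],[0,0,0,0,0,0],[0,0,0,0,0,0]]]' --jaw 0

```text
clock: 18.68
position: [0.4697, -0.0629, 0.0636]
orientation: [0.0, 0.997, 0.074, 0.028]
force: [1.0, -3.5, 5.3]
gripper_width: 0.0112
```

Call:
play_rows --moves '[[[-0.002,-0.0003,0,0,0,0],[-0.004,-0.0006,0,0,0,0],[-0.004,-0.0006,0,0,0,0],[-0.003,-0.0004,0,0,0,0],[0,0,0,0,0,0]]]'

```text
clock: 19.3
position: [0.459, -0.0645, 0.0636]
orientation: [0.001, 0.997, 0.074, 0.03]
force: [8.2, -3.7, -0.3]
gripper_width: 0.0113
```

```bash
python3 -c "
from sim import *
print(p,R[:,2].round(3),R[:,1].round(3),s['qpos'].round(2),s['force'],s['gripper_width'])"
```

```text
[ 0.4590357  -0.0644973   0.06356767] [ 0.06   0.002 -0.998] [ 0.147 -0.989  0.007] [-0.33  0.41  0.47  2.25 -0.41  0.5  -0.97] [ 8.19351082 -3.67624281 -0.28211634] 0.011313132418014986
```

Call:
play_rows --moves '[[[-0.0015,-0.0002,0,0,0,0],[-0.0015,-0.0002,0,0,0,0],[0,0,0,0,0,0]]]'

```text
clock: 19.68
position: [0.459, -0.0645, 0.0636]
orientation: [0.002, 0.997, 0.074, 0.033]
force: [15.5, -3.8, -12.4]
gripper_width: 0.0114
```

Call:
play_rows --moves '[[[-0.001,0,0,0,0,0],[-0.001,0,0,0,0,0],[0,0,0,0,0,0]]]'

```text
clock: 20.05
position: [0.459, -0.0645, 0.0637]
orientation: [0.003, 0.997, 0.075, 0.034]
force: [21.2, -2.6, -20.7]
gripper_width: 0.0115
```

It's at the stop: force rises and there is no motion. I'll relax, release, rise, and move above the rack.

Call:
play_rows --moves '[[[0.003,0,0,0,0,0],[0.003,0.0005,0,0,0,0],[0,0,0,0,0,0]]]'

```text
clock: 20.42
position: [0.459, -0.0645, 0.0635]
orientation: [0.001, 0.997, 0.074, 0.029]
force: [2.7, -3.6, 4.7]
gripper_width: 0.0113
```

Call:
play_rows --moves '[[[0,0,0,0,0,0],[0,0,0,0,0,0],[0,0,0,0,0,0],[0,0,0.025,0,0,0],[0,0,0.035,0,0,0]]]' --jaw 1

```text
clock: 21.05
position: [0.4556, -0.0637, 0.1224]
orientation: [-0.0, 0.997, 0.074, 0.025]
force: [0.8, -0.1, -0.5]
gripper_width: 0.0852
```

Call:
play_rows --moves '[[[0,0,0.045,0,0,0],[0,0,0.045,0,3.4,0],[0.006,-0.04,0.01,0,0,6],[0.006,-0.05,0,0,0,6],[0.006,-0.05,0,0,0,6]]]'

```text
clock: 21.68
position: [0.4749, -0.2045, 0.2226]
orientation: [-0.002, 0.973, 0.232, -0.003]
force: [0.1, -0.0, 0.6]
gripper_width: 0.0854
```

Call:
play_rows --moves '[[[0.006,-0.05,0,0,0,6],[0.004,-0.05,0,0,0,4.5],[0,-0.03,0,0,0,0],[0,0,0,0,0,0],[0,0,0,0,0,0]]]'

```text
clock: 22.3
position: [0.4848, -0.3325, 0.2221]
orientation: [-0.002, 0.948, 0.318, -0.004]
force: [0.2, 0.8, -0.6]
gripper_width: 0.0856
```

```bash
cat > t11.py <<'E'
from sim import *
from h import wrist,save,cv2
c,w=wrist();save("w5.png",c["frame"]);q=w.reshape(-1,3)
print(p,R[:,2].round(3),R[:,1].round(3),s["qpos"].round(2))
near=q[(np.hypot(q[:,0]-.488,q[:,1]+.345)<.075)]
f=near[(near[:,2]>.077)&(near[:,2]<.085)]
for lo_,hi_ in((.03,.044),(.077,.086),(.015,.09)):
    g=near[(near[:,2]>lo_)&(near[:,2]<hi_)];print(lo_,len(g),cv2.minAreaRect(g[:,:2].astype(np.float32)*1000) if len(g)>5 else "")
    if len(g)>5:
        m=g[:,:2].mean(0);U,D_,V=np.linalg.svd(g[:,:2]-m,full_matrices=False);print(m.round(4),np.rad2deg(np.arctan2(V[0,1],V[0,0])))
E
python3 t11.py
```

```text
[ 0.48479284 -0.33252418  0.22205755] [-0.009  0.002 -1.   ] [ 0.602 -0.798 -0.007] [ 0.05  0.4   0.64  1.8  -0.27  1.03 -0.14]
0.03 2766 ((488.7900390625, -348.0212707519531), (109.02545166015625, 46.060279846191406), 37.492069244384766)
[ 0.4927 -0.3437] -143.1261639782651
0.077 862 ((490.9974365234375, -345.6548156738281), (93.43941497802734, 23.762611389160156), 39.030094146728516)
[ 0.4898 -0.3471] -142.316636780578
0.015 5318 ((488.7900390625, -348.0212707519531), (109.02545166015625, 46.060279846191406), 37.492069244384766)
[ 0.4917 -0.3449] -142.7207822344413
```

View pics/w5.png

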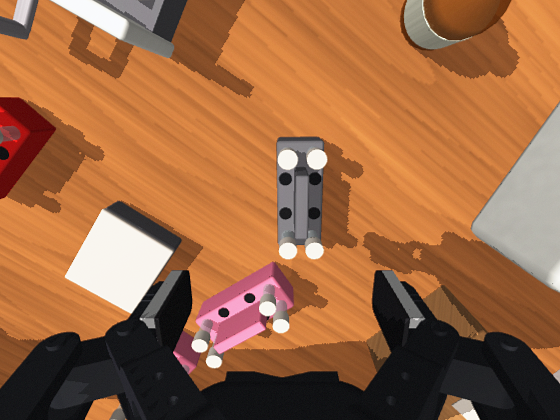

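The grey rack is at (300,200), with its fin aligned to the jaws. The pink one at (245,310) is clear of the finger paths. The rack centre is (0.4895, -0.3475). I'll descend, grip and lift.

Call:
play_rows --moves '[[[0.0047,-0.015,-0.02,0,0.5,0.7],[0,0,-0.03,0,0,0],[0,0,-0.035,0,0,0],[0,0,-0.035,0,0,0],[0,0,-0.02,0,0,0]]]'

```text
clock: 22.98
position: [0.4895, -0.3466, 0.081]
orientation: [-0.004, 0.946, 0.324, -0.008]
force: [-0.0, 0.1, 0.8]
gripper_width: 0.085
```

Call:
play_rows --moves '[[[0,0,-0.012,0,0,0],[0,0,-0.005,0,0,0],[0,0,0,0,0,0]]]'

```text
clock: 23.35
position: [0.4899, -0.3491, 0.0662]
orientation: [-0.002, 0.946, 0.323, -0.007]
force: [0.6, -0.2, -0.1]
gripper_width: 0.0852
```

Call:
play_rows --moves '[[[0,0,0,0,0,0],[0,0,0,0,0,0],[0,0,0,0,0,0],[0,0,0,0,0,0],[0,0,0,0,0,0]]]' --jaw 0 --force 50

```text
clock: 23.98
position: [0.4896, -0.349, 0.0658]
orientation: [-0.003, 0.946, 0.323, -0.008]
force: [0.1, -0.4, 1.3]
gripper_width: 0.0114
```

Call:
play_rows --moves '[[[0,0,0.005,0,0,0],[0,0,0.015,0,0,0],[0,0,0.03,0,0,0],[0,0,0.035,0,0,0],[0,0,0.035,0,0,0]]]'

```text
clock: 24.6
position: [0.4893, -0.3489, 0.1875]
orientation: [-0.003, 0.946, 0.323, -0.008]
force: [0.7, -0.2, -3.2]
gripper_width: 0.0112
```

```bash
cat > t12.py <<'E'
from sim import *
from h import *
print(p,R[:,2].round(3),R[:,1].round(3),s["qpos"].round(2),s["force"],s["gripper_width"])
c=robot.camera("scene");w=cloud(c);f=c["frame"];save("s6.png",cv2.resize(f[90:300,170:450],None,fx=2.5,fy=2.5))
q=w.reshape(-1,3)
y=np.deg2rad(8.3);ex=np.array([np.cos(y),np.sin(y)]);ey=np.array([-ex[1],ex[0]])
h0=np.array([.6535,-.0345])-.2*ex
l=np.c_[(q[:,:2]-h0)@ex,(q[:,:2]-h0)@ey,q[:,2]]
b=l[(l[:,0]>-.03)&(l[:,0]<.02)&(abs(l[:,1])<.02)&(l[:,2]>.05)&(l[:,2]<.1)];print("bar",len(b),np.percentile(b,[5,50,95],axis=0).round(4))
r=l[(l[:,0]>.03)&(l[:,0]<.25)&(l[:,1]>0)&(l[:,1]<.09)&(l[:,2]>.02)&(l[:,2]<.036)];print("rib",len(r))
for a in(.08,.12,.16):
    k=r[abs(r[:,0]-a)<.01];print(a,np.histogram(k[:,1],bins=np.arange(0,.092,.004))[0])
E
python3 t12.py
```

```text
[ 0.48933152 -0.34888148  0.18752572] [-0.016  0.    -1.   ] [ 0.611 -0.791 -0.01 ] [ 0.09  0.47  0.62  1.8  -0.31  0.99 -0.08] [ 0.72207024 -0.1711272  -3.23533873] 0.011204077344081773
bar 78 [[-0.0009 -0.0067  0.0531]
 [ 0.0068  0.0024  0.0823]
 [ 0.018   0.0073  0.0926]]
rib 317
0.08 [ 0  0  4 17  2  0  0  0  0  1  1  0  0  0  0  0  0  0  5  3  0  0]
0.12 [ 1  0  7 10  2  1  0  0  1  0  0  0  1  0  1  0  0  4  9  1  0  0]
0.16 [ 0  0  4 13  4  2  1  1  0  0  0  1  1  0  1  0  0  4  7  5  0  0]
```

View pics/s6.png

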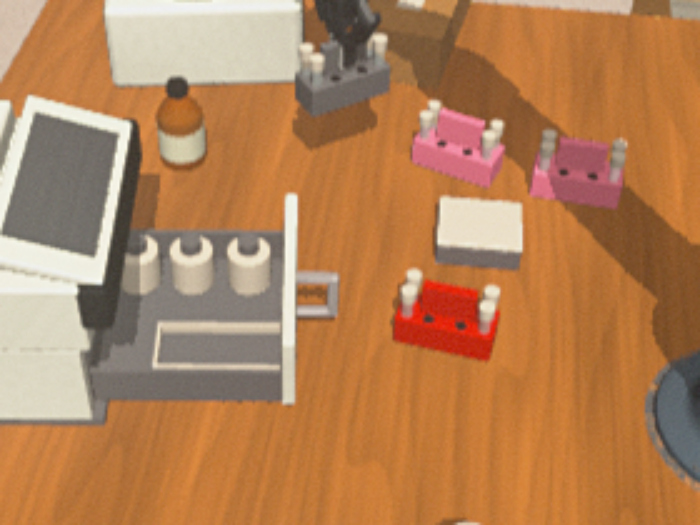

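The scene shows the rack held upright at (345,80) and the drawer fully open, with the bay at (220,345). I'll carry the rack above the bay.

Call:
play_rows --moves '[[[0.003,0.015,0.01,0,0,-2],[0.007,0.03,0.008,0,0,-3],[0.009,0.038,0,0,0,-3],[0.009,0.038,0,0,0,-3],[0.009,0.038,0,0,0,-3]]]'

```text
clock: 25.28
position: [0.5266, -0.1888, 0.2042]
orientation: [-0.004, 0.979, 0.204, -0.007]
force: [0.7, 0.2, -2.2]
gripper_width: 0.0115
```

Call:
play_rows --moves '[[[0.009,0.038,0,0,0,-3],[0.009,0.038,0,0,0,-3],[0.009,0.038,0,0,0,-3],[0.009,0.038,0,0,0,-3],[0.006,0.025,0,0,0,-2]]]'

```text
clock: 25.9
position: [0.5688, -0.0105, 0.204]
orientation: [-0.005, 0.996, 0.085, -0.006]
force: [0.1, -0.3, -2.7]
gripper_width: 0.011
```

Call:
play_rows --moves '[[[0.003,0.01,0,0,0,-1.4],[0,0,0,0,0,0],[0,0,0,0,0,0]]]'

```text
clock: 26.28
position: [0.5713, -0.0038, 0.2039]
orientation: [-0.004, 0.997, 0.072, -0.007]
force: [-0.6, 0.1, -1.5]
gripper_width: 0.0113
```

```bash
cat > t13.py <<'E'
from sim import *
from h import *
print(p,R[:,2].round(3),R[:,1].round(3),s["qpos"].round(2),s["force"],s["gripper_width"])
c,w=wrist();save("w7.png",c["frame"]);q=w.reshape(-1,3)
y=np.deg2rad(8.3);ex=np.array([np.cos(y),np.sin(y)]);ey=np.array([-ex[1],ex[0]])
h0=np.array([.4575,-.064])
l=np.c_[(q[:,:2]-h0)@ex,(q[:,:2]-h0)@ey,q[:,2]]
r=l[(l[:,0]>.03)&(l[:,0]<.25)&(l[:,1]>0)&(l[:,1]<.1)&(l[:,2]>.022)&(l[:,2]<.034)];print("rib",len(r))
for a in(.06,.1,.14,.18):
    k=r[abs(r[:,0]-a)<.012];print(a,np.histogram(k[:,1],bins=np.arange(0,.09,.003))[0])
k=r[(r[:,1]>.025)&(r[:,1]<.065)];print(np.histogram(k[:,0],bins=np.arange(.03,.25,.006)))
d=(p[:2]-h0);print("tcp local",d@ex,d@ey)
E
python3 t13.py
```

```text
[ 0.57127382 -0.0038474   0.20393244] [-0.014  0.008 -1.   ] [ 0.143 -0.99  -0.01 ] [-0.6   0.41  0.7   1.86 -0.32  1.   -1.18] [-0.58243813  0.12192439 -1.47936231] 0.011316517103678102
rib 777
0.06 [4 0 0 0 0 0 0 0 0 0 0 0 0 0 0 0 0 0 0 0 0 0 0 0 0 0 0 0 0]
0.1 [0 0 0 0 0 0 0 0 0 0 0 0 0 0 0 0 0 0 0 0 0 0 0 0 0 0 0 0 0]
0.14 [0 0 0 0 0 0 0 0 0 0 0 0 0 0 0 0 0 0 0 0 0 0 0 0 0 0 0 0 0]
0.18 [ 0  0  0  0 66 68  3  3  3  4  3  3  4  3  3  4  3  3  4  3  3  4  3  3
 27 87 26  0  0]
(array([  0,   0,   0,   0,   0,   0,   0,   0,   0,   0,   0,   0,   0,
         0,   0,   0,   0,   0,   0,   0,   0,   0,   0,   0,   0,   0,
        45, 178,   0,   0,   0,   0,   0,   0,   0,   0]), array([0.03 , 0.036, 0.042, 0.048, 0.054, 0.06 , 0.066, 0.072, 0.078,
       0.084, 0.09 , 0.096, 0.102, 0.108, 0.114, 0.12 , 0.126, 0.132,
       0.138, 0.144, 0.15 , 0.156, 0.162, 0.168, 0.174, 0.18 , 0.186,
       0.192, 0.198, 0.204, 0.21 , 0.216, 0.222, 0.228, 0.234, 0.24 ,
       0.246]))
tcp local 0.12126552969017293 0.04309859415238415
```

View pics/w7.png

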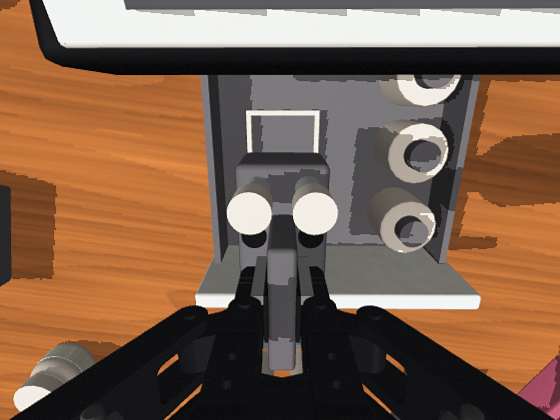

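The view shows the rack above the bay, whose rear end is visible at (283,130). The bay centre is about 3 mm further in +x and +y. I'll correct that and lower.

Call:
play_rows --moves '[[[0.0026,0.0031,-0.01,0,0,0],[0,0,-0.02,0,0,0],[0,0,-0.025,0,0,0],[0,0,-0.02,0,0,0],[0,0,-0.012,0,0,0]]]'

```text
clock: 26.95
position: [0.5737, 0.0001, 0.1151]
orientation: [-0.005, 0.997, 0.072, -0.008]
force: [-0.7, 0.5, -1.5]
gripper_width: 0.0112
```

Call:
play_rows --moves '[[[0,0,-0.01,0,0,0],[0,0,-0.008,0,0,0],[0,0,-0.005,0,0,0],[0,0,-0.004,0,0,0],[0,0,0,0,0,0]]]'

```text
clock: 27.58
position: [0.5741, 0.0003, 0.0896]
orientation: [-0.005, 0.997, 0.072, -0.007]
force: [-0.9, -0.5, -2.4]
gripper_width: 0.0114
```

Call:
play_rows --moves '[[[0,0,-0.002,0,0,0],[0,0,-0.002,0,0,0],[0,0,-0.0015,0,0,0],[0,0,-0.001,0,0,0],[0,0,0,0,0,0]]]'

```text
clock: 28.2
position: [0.5741, 0.0002, 0.0831]
orientation: [-0.005, 0.997, 0.072, -0.007]
force: [-0.2, -0.6, -2.2]
gripper_width: 0.0112
```

Call:
play_rows --moves '[[[0,0,-0.001,0,0,0],[0,0,0,0,0,0]]]'

```text
clock: 28.45
position: [0.5746, 0.0003, 0.0828]
orientation: [-0.005, 0.997, 0.072, -0.006]
force: [-1.1, 0.8, 3.6]
gripper_width: 0.0114
```

Contact is made gently. I'll release with a half opening, rise and check.

Call:
play_rows --moves '[[[0,0,0,0,0,0],[0,0,0,0,0,0],[0,0,0,0,0,0],[0,0,0.01,0,0,0],[0,0,0.025,0,0,0]]]' --jaw 0.5

```text
clock: 29.08
position: [0.5734, 0.0002, 0.1171]
orientation: [-0.004, 0.997, 0.072, -0.008]
force: [0.2, -0.3, 0.7]
gripper_width: 0.0431
```

Call:
play_rows --moves '[[[-0.01,0,0.03,0,0,0],[-0.02,-0.01,0.04,0,0,0],[-0.03,-0.01,0.03,0,0,0],[-0.03,-0.01,0,0,0,0],[0,0,0,0,0,0]]]'

```text
clock: 29.7
position: [0.4825, -0.0307, 0.218]
orientation: [-0.006, 0.997, 0.071, -0.006]
force: [0.2, -0.5, 0.5]
gripper_width: 0.0427
```

```bash
cat > t14.py <<'E'
from sim import *
from h import *
print(p,R[:,2].round(3),R[:,1].round(3),s["qpos"].round(2),s["force"])
c,w=wrist();save("w8.png",c["frame"]);q=w.reshape(-1,3)
near=q[(np.hypot(q[:,0]-.574,q[:,1])<.068)]
for a,b in((.052,.064),(.09,.102)):
    g=near[(near[:,2]>a)&(near[:,2]<b)];print(len(g),g[:,2].mean(),cv2.minAreaRect(g[:,:2].astype(np.float32)*1000))
b=q[(q[:,2]>.082)&(q[:,2]<.1)&(q[:,0]<.5)&(q[:,0]>.42)&(abs(q[:,1]+.06)<.03)]
print(len(b),np.percentile(b,[2,50,98],axis=0).round(4))
E
python3 t14.py
```

```text
[ 0.48245405 -0.03068716  0.21799817] [-0.014  0.011 -1.   ] [ 0.142 -0.99  -0.012] [-0.67  0.24  0.77  2.04 -0.21  0.96 -1.22] [ 0.19923396 -0.49494289  0.45363699]
4996 0.056453744112801255 ((570.0277709960938, 21.687259674072266), (108.74532318115234, 85.39472961425781), 7.892636299133301)
3403 0.0940896901561046 ((572.8329467773438, 1.9008369445800781), (102.84526062011719, 41.79873275756836), 8.401857376098633)
653 [[ 0.4554 -0.0673  0.0868]
 [ 0.4755 -0.0601  0.0912]
 [ 0.4939 -0.0532  0.0926]]
```

View pics/w8.png

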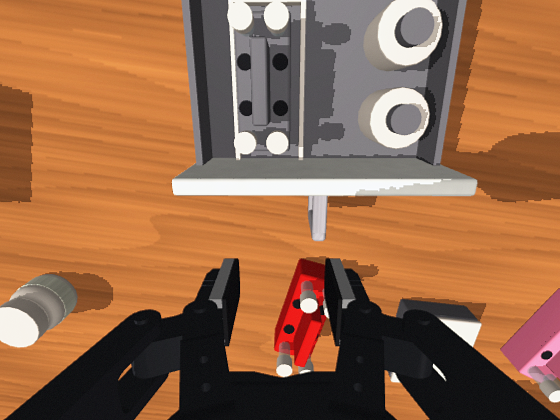

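The rack is flat in the bay: its top is at 94 mm, its yaw is 8.4°, and it sits between the ribs at (265,80). The handle is at (318,215). I'll grip the handle and push most of the way.

Call:
play_rows --moves '[[[-0.012,-0.017,0,0,0,0],[-0.0115,-0.017,-0.02,0,-1,0],[0,0,-0.03,0,-1,0],[0,0,-0.035,0,0,0],[0,0,-0.03,0,0,0]]]' --jaw 1

```text
clock: 30.38
position: [0.4603, -0.0648, 0.1009]
orientation: [-0.003, 0.997, 0.072, 0.01]
force: [-0.0, 0.2, -0.1]
gripper_width: 0.0858
```

Call:
play_rows --moves '[[[0,0,-0.025,0,0,0],[0,0,-0.015,0,0,0],[0,0,0,0,0,0]]]'

```text
clock: 30.75
position: [0.4601, -0.0644, 0.0615]
orientation: [-0.003, 0.997, 0.072, 0.01]
force: [-1.0, 0.2, 0.3]
gripper_width: 0.0851
```

Call:
play_rows --moves '[[[0,0,0,0,0,0],[0,0,0,0,0,0],[0,0,0,0,0,0],[0,0,0,0,0,0],[0,0,0,0,0,0]]]' --jaw 0 --force 40

```text
clock: 31.38
position: [0.4611, -0.0642, 0.0626]
orientation: [-0.003, 0.997, 0.072, 0.011]
force: [-0.0, -0.9, 5.1]
gripper_width: 0.0111
```

```bash
cat > t15.py <<'E'
from sim import *
print(p,R[:,2].round(3),R[:,1].round(3),s["qpos"].round(2),s["force"],s["gripper_width"])
y=np.deg2rad(8.3);d=np.array([np.cos(y),np.sin(y),0]);ya=np.array([-np.sin(y),np.cos(y),0])
u=lambda o,t,b=0,dz=0:(p+d*(o-b)+[0,0,dz],Ro.from_rotvec(np.deg2rad(-t)*ya).as_matrix()@R)
q=path(s["qpos"],[(*u(.07,6),6),(*u(.14,12),6)])
path(q,[(*u(.14,18,.04,.03),5),(*u(.14,18,.017,0),5),(*u(.2,18,.017),6)])
E
python3 t15.py
```

```text
[ 0.46108933 -0.06418723  0.06257573] [ 0.022  0.008 -1.   ] [ 0.144 -0.99  -0.004] [-0.43  0.46  0.6   2.22 -0.5   0.57 -0.88] [-0.00589331 -0.91640695  5.07527812] 0.011091466785561097
[-0.38  0.5   0.53  2.14 -0.59  0.51 -0.83] 0.0 0.0
[-0.32  0.54  0.44  2.06 -0.68  0.44 -0.79] 0.0 0.0
[-0.25  0.4   0.35  2.2  -0.74  0.31 -0.69] 0.0 0.0
[-0.18  0.48  0.26  2.16 -0.8   0.26 -0.64] 0.0 0.0
[-0.24  0.55  0.33  2.04 -0.78  0.33 -0.7 ] 0.0 0.0
```

Call:
play_rows --moves '[[[0.003,0.0004,0,0,0,0],[0.006,0.0009,0,0.13,-0.9,0],[0.009,0.0013,0,0.13,-0.9,0],[0.01,0.0015,0,0.13,-0.9,0],[0.01,0.0015,0,0.13,-0.9,0]]]'

```text
clock: 32.0
position: [0.4986, -0.0587, 0.0624]
orientation: [-0.006, 0.996, 0.072, 0.042]
force: [-1.6, -1.8, 5.8]
gripper_width: 0.0113
```

Call:
play_rows --moves '[[[0.01,0.0015,0,0.13,-0.9,0],[0.01,0.0015,0,0.13,-0.9,0],[0.01,0.0015,0,0.13,-0.9,0],[0.01,0.0015,0,0.13,-0.9,0],[0.01,0.0015,0,0.13,-0.9,0]]]'

```text
clock: 32.62
position: [0.5492, -0.0514, 0.0623]
orientation: [-0.008, 0.994, 0.072, 0.082]
force: [-2.0, -4.0, 6.0]
gripper_width: 0.0115
```

Call:
play_rows --moves '[[[0.01,0.0015,0,0.13,-0.9,0],[0.01,0.0015,0,0.13,-0.9,0],[0.01,0.0015,0,0.13,-0.9,0],[0.008,0.0012,0,0.13,-0.9,0],[0.004,0.0006,0,0,0,0]]]'

```text
clock: 33.25
position: [0.5913, -0.0452, 0.0622]
orientation: [-0.01, 0.991, 0.072, 0.114]
force: [-0.5, -4.9, 2.8]
gripper_width: 0.0118
```

Call:
play_rows --moves '[[[0,0,0,0,0,0],[0,0,0,0,0,0],[0,0,0,0,0,0],[0,0,0,0,0,0]]]' --jaw 0.6

```text
clock: 33.75
position: [0.5905, -0.0438, 0.062]
orientation: [-0.011, 0.991, 0.072, 0.113]
force: [1.0, -0.9, 0.3]
gripper_width: 0.0513
```

```bash
cat > t16.py <<'E'
from sim import *
print(p,R[:,2].round(3),R[:,1].round(3),s["qpos"].round(2),s["force"],s["gripper_width"])
y=np.deg2rad(8.3);d=np.array([np.cos(y),np.sin(y),0]);ya=np.array([-np.sin(y),np.cos(y),0])
u=lambda t,b=0,dz=0:(p-d*b+[0,0,dz],Ro.from_rotvec(np.deg2rad(-t)*ya).as_matrix()@R)
for t in(3,6):
    print(t);path(s["qpos"],[(*u(0,.045,.0),5),(*u(t,.045),5),(*u(t,.02),5),(*u(t,-.055),6)])
E
python3 t16.py
```

```text
[ 0.59052908 -0.04384545  0.0620462 ] [ 0.223  0.038 -0.974] [ 0.146 -0.989 -0.005] [-0.33  0.53  0.46  2.06 -0.67  0.45 -0.79] [ 0.95539019 -0.87938546  0.34439083] 0.05132812064699879
3
[-0.31  0.48  0.44  2.16 -0.69  0.4  -0.74] 0.0 0.0
[-0.25  0.45  0.37  2.19 -0.75  0.32 -0.67] 0.0 0.0
[-0.27  0.48  0.39  2.14 -0.74  0.35 -0.7 ] 0.0 0.0
[-0.31  0.58  0.43  1.97 -0.7   0.45 -0.79] 0.0 0.0
6
[-0.31  0.48  0.44  2.16 -0.69  0.4  -0.74] 0.0 0.0
[-0.17  0.44  0.27  2.22 -0.83  0.25 -0.58] 0.0 0.0
[-0.2   0.47  0.3   2.17 -0.81  0.28 -0.62] 0.0 0.0
[-0.27  0.56  0.37  2.   -0.76  0.37 -0.72] 0.0 0.0
```

Call:
play_rows --moves '[[[-0.01,-0.0015,0,0,0,0],[-0.018,-0.0025,0,0,0,0],[-0.0165,-0.0025,0,0,0,0],[0,0,0,0.43,-2.97,0],[0,0,0,0.43,-2.97,0]]]'

```text
clock: 34.38
position: [0.5453, -0.0509, 0.0623]
orientation: [-0.014, 0.983, 0.072, 0.166]
force: [-0.2, 0.3, 0.3]
gripper_width: 0.0512
```

Call:
play_rows --moves '[[[0,0,0,0,0,0],[0,0,0,0,0,0],[0,0,0,0,0,0],[0.008,0.0012,0,0,0,0],[0.008,0.0012,0,0,0,0]]]' --jaw 0

```text
clock: 35.0
position: [0.5632, -0.0481, 0.0622]
orientation: [-0.014, 0.984, 0.072, 0.165]
force: [-0.1, -0.4, -0.7]
gripper_width: -0.0001
```

Call:
play_rows --moves '[[[0.006,0.0009,0,0,0,0],[0.006,0.0009,0,0,0,0],[0.006,0.0009,0,0,0,0],[0.008,0.0012,0,0,0,0],[0.008,0.0012,0,0,0,0]]]'

```text
clock: 35.62
position: [0.5964, -0.0432, 0.062]
orientation: [-0.014, 0.984, 0.072, 0.165]
force: [-1.5, -0.1, -1.2]
gripper_width: 0.0
```

```bash
cat > t17.py <<'E'
from h import *
p,R,s=pose();print(p,R[:,2].round(3),s["force"],s["gripper_width"],s["qpos"].round(2))
for n in("side",):
    c=robot.camera(n);q=cloud(c).reshape(-1,3)
    y=np.deg2rad(8.3);ex=np.array([np.cos(y),np.sin(y)]);ey=np.array([-ex[1],ex[0]]);h0=np.array([.6535,-.0345])
    l=np.c_[(q[:,:2]-h0)@ex,(q[:,:2]-h0)@ey,q[:,2]]
    f=l[(l[:,1]>.05)&(l[:,1]<.11)&(l[:,2]>.03)&(l[:,2]<.1)&(l[:,0]>-.2)&(l[:,0]<.08)]
    print("front lx (shut .040)",len(f),np.percentile(f[:,0],[2,10,50,90]).round(4) if len(f) else"")
save("sd.png",c["frame"])
E
python3 t17.py
```

```text
[ 0.59640247 -0.04322488  0.06195603] [ 0.322  0.052 -0.945] [-1.51095709 -0.12261068 -1.2042905 ] 1.8682929087236885e-05 [-0.23  0.5   0.33  2.11 -0.8   0.31 -0.65]
front lx (shut .040) 271 [0.0039 0.0046 0.0386 0.0621]
```

Call:
play_rows --moves '[[[0.008,0.0012,0,0,0,0],[0.008,0.0012,0,0,0,0],[0.007,0.001,0,0,0,0],[0.005,0.0007,0,0,0,0],[0.003,0.0004,0,0,0,0]]]'

```text
clock: 36.3
position: [0.6274, -0.0388, 0.0621]
orientation: [-0.014, 0.984, 0.072, 0.165]
force: [-2.0, -0.4, 0.4]
gripper_width: -0.0002
```

Call:
play_rows --moves '[[[0.002,0.0003,0,0,0,0],[0.002,0.0003,0,0,0,0],[0.001,0.0001,0,0,0,0],[0,0,0,0,0,0]]]'

```text
clock: 36.8
position: [0.6323, -0.0381, 0.0622]
orientation: [-0.014, 0.984, 0.072, 0.165]
force: [-1.0, -0.2, -0.6]
gripper_width: -0.0001
```

Call:
play_rows --moves '[[[0.002,0.0003,0,0,0,0],[0.001,0.0001,0,0,0,0],[0,0,0,0,0,0]]]'

```text
clock: 37.17
position: [0.6353, -0.0377, 0.0622]
orientation: [-0.014, 0.984, 0.072, 0.165]
force: [-0.6, -0.3, -0.7]
gripper_width: -0.0002
```

```bash
python3 t17.py
```

```text
[ 0.63532404 -0.03767151  0.06217384] [ 0.323  0.052 -0.945] [-0.59990734 -0.34834948 -0.7443969 ] -0.00017473511540075926 [-0.26  0.55  0.37  2.03 -0.78  0.36 -0.7 ]
front lx (shut .040) 84 [0.0428 0.0433 0.0441 0.0452]
```

Call:
play_rows --moves '[[[0.0015,0.0002,0,0,0,0],[0.0015,0.0002,0,0,0,0],[0.001,0.0001,0,0,0,0],[0,0,0,0,0,0]]]'

```text
clock: 37.72
position: [0.6368, -0.0376, 0.0616]
orientation: [-0.015, 0.984, 0.072, 0.163]
force: [-9.6, -0.7, 5.8]
gripper_width: -0.0001
```

```bash
python3 t17.py; python3 - <<'E'
import numpy as np
y=np.deg2rad(8.3);ex=np.array([np.cos(y),np.sin(y)]);ey=np.array([-ex[1],ex[0]]);h0=np.array([.6535,-.0345])
q=np.load("c.npz")["dw"].reshape(-1,3)
l=np.c_[(q[:,:2]-h0)@ex,(q[:,:2]-h0)@ey,q[:,2]]
f=l[(l[:,1]>.05)&(l[:,1]<.11)&(l[:,2]>.03)&(l[:,2]<.1)&(l[:,0]>-.2)&(l[:,0]<.08)]
print("initial",len(f),np.percentile(f[:,0],[2,10,50,90]).round(4))
E
```

```text
[ 0.63683963 -0.03758312  0.06156476] [ 0.319  0.053 -0.946] [-9.58238291 -0.67982672  5.77102752] -0.0001251470495816646 [-0.26  0.55  0.37  2.02 -0.77  0.36 -0.7 ]
front lx (shut .040) 82 [0.0438 0.0445 0.0451 0.0462]
initial 90 [0.0401 0.0407 0.0414 0.0424]
```

Call:
play_rows --moves '[[[0.0015,0.0002,0,0,0,0],[0,0,0,0,0,0],[0,0,0,0,0,0]]]'

```text
clock: 38.15
position: [0.637, -0.0376, 0.0611]
orientation: [-0.015, 0.984, 0.071, 0.162]
force: [-12.2, -1.5, 8.1]
gripper_width: -0.0001
```

Call:
play_rows --moves '[[[-0.006,-0.0009,0,0,0,0],[-0.01,-0.0015,0,0,0,0],[-0.015,-0.002,0.005,0,0,0],[-0.02,-0.003,0.02,0,0,0],[-0.03,-0.004,0.03,0,0,0]]]'

```text
clock: 38.78
position: [0.5586, -0.0486, 0.1174]
orientation: [-0.014, 0.984, 0.072, 0.165]
force: [0.5, 0.1, -0.1]
gripper_width: -0.0001
```

Call:
play_rows --moves '[[[-0.03,-0.004,0.03,0,2,0],[-0.01,-0.03,0.03,0,2,0],[0,-0.04,0.03,0,2,0],[0,-0.03,0.02,0,0,0],[0,0,0,0,0,0]]]'

```text
clock: 39.4
position: [0.5198, -0.1554, 0.2293]
orientation: [-0.017, 0.991, 0.069, 0.116]
force: [0.1, 0.1, -0.0]
gripper_width: 0.0002
```

```bash
python3 t17.py; python3 - <<'E'
from h import *
c=robot.camera("scene");save("s9.png",c["frame"])
y=np.deg2rad(8.3);ex=np.array([np.cos(y),np.sin(y)]);ey=np.array([-ex[1],ex[0]]);h0=np.array([.6535,-.0345])
for w in(np.load("c.npz")["sw"],cloud(c)):
    q=w.reshape(-1,3);l=np.c_[(q[:,:2]-h0)@ex,(q[:,:2]-h0)@ey,q[:,2]]
    b=l[(l[:,0]>-.05)&(l[:,0]<.03)&(abs(l[:,1])<.02)&(l[:,2]>.035)&(l[:,2]<.1)]
    print("bar",len(b),np.percentile(b[:,0],[2,5,10,25]).round(4))
E
```

```text
[ 0.51980246 -0.15541315  0.22925928] [ 0.227  0.05  -0.973] [ 0.08138465  0.10926338 -0.02997434] 0.00023138881811551846 [-0.35  0.22  0.73  2.04 -0.39  0.78 -0.82]
front lx (shut .040) 79 [0.0442 0.0444 0.0452 0.0461]
bar 146 [-0.0051 -0.0048 -0.004  -0.0007]
bar 136 [-0.0013 -0.0011 -0.0005  0.003 ]
```

View pics/s9.png

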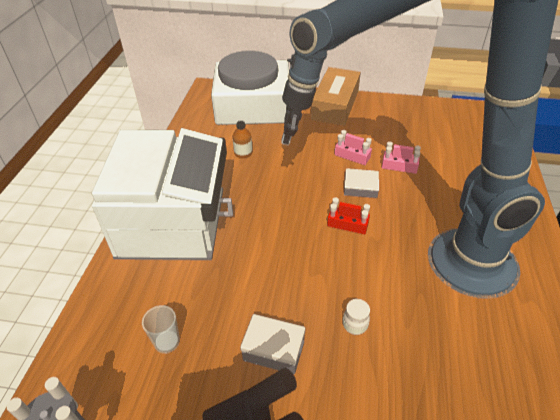

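```bash
python3 -c "
from bench import robot
print(robot.finish_job())"
```

```text
the job is handed in; nothing more can be done
None
```

The rack is in the drawer's empty bay, the drawer is shut, and I handed the job in at about 39.5 s of the 67 s allowed. No verdict was reported.

**What I did**
- **Opening:** I gripped the handle at a 42° tilt and pulled the drawer out about 187 mm. There the arm hit its joint limits and the sideways force on the tool reached about 25 N. I released, re-gripped near vertical and finished the pull to the stop.
- **Rack:** I lifted the grey rack by its fin and lowered it into the bay until the contact force showed (about 4 N). Then I let go.
- **Closing:** I pushed the drawer most of the way while holding the handle. For the last part I pushed the handle from the front with closed fingers until it was firmly against the stop.

**Last checks**
- **Rack in the bay:** before shutting, the rack was flat, between the ribs, with its top at 94 mm (93 mm expected) and its yaw at 8.4° (drawer 8.3°). I could not see it again once the drawer was closed.
- **Drawer shut:** pushing with about 12 N moved it no further.
- **Gripper:** it is clear of everything.
- **Bystanders:** the other objects, including the pink and red racks, look unmoved in the final picture.

**One disagreement:** both cameras put the shut drawer about 4 mm further in than it was at the start. The fully open handle was also about 3.5 mm further in than predicted, so the drawer was probably slightly ajar at first.

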